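# Clear the jig post and start the clamp screw

### The job

Get the blue shoe-clamping jig ready for its strap: slide the wound wire coil up off the jig's post and stand it flat on the round green pad. Then, without lifting the red-barred screw in its boss, turn it backward (counter-clockwise from above) until it drops into the start of its thread, then turn it forward (clockwise) one full turn. Finish while still holding the screw's bar in the gripper, with the screw upright and started by that one turn, and leave the other things on the bench alone.

Things in the scene. Friction and masses are not known exactly. Their poses are not given: they have to be found in the camera images.
- jig: Blue steel plate, fixed to the bench, 110 x 190 x 10 mm, carrying an upright threaded boss and a post. Origin on the bench directly under the axis of the boss; z up, x across the plate, y along the plate towards the post, whose axis is at y = +95 mm.
- boss_rim (a point): Centre of the boss's upper rim, 83 mm above the bench; the boss is a dark upright tube 52 mm across. Inside is a right-hand two-start thread of 16 mm lead: clockwise from above is forward and goes down 16 mm a turn (1.5 mm of axial play).
- post_top (a point): Top of the post's bare steel spindle, 106 mm above the bench. The spindle is 15 mm across and rises from a blue shoulder 32 mm across whose top is 58 mm above the bench.
- screw: Loose steel screw, about 0.5 kg, standing in the boss with about 1 mm of play; shank 22 mm across. Origin at the lower tip of the shank (39 mm above the bench at the start), z up along the shank, x along its bar. It turns easily and stays where it is left. One turn forward from the drop puts the origin about 15 mm above the bench; it bottoms at 10 mm.
- screw_pins (a point): Hidden in the boss, 40 mm above the screw's tip: two thread pins standing on flat lands. Turned backward 25 to 90 degrees they fall off, and the screw drops 8 mm by its weight if the fingers do not hold it up (e.g. straddling the bar loosely, like a spanner). Turned forward from the beginning they meet a stop; after the drop, backing about 50 degrees more meets one too.
- screw_bar (a point): Centre of the screw's red cross bar (one end yellow), on the screw's axis, 97 mm above the screw's origin. The bar is 56 mm long (along the screw's x), 14 mm thick (y) and 26 mm high, so its underside is 84 mm above the screw's origin. A half turn gives the same grasp.
- coil: Loose wound copper wire coil, about 0.25 kg: a ring 58 mm across, 40 mm high, with a hole 22 mm across. Origin at the centre of its underside, z up. It starts over the jig's spindle, resting on the post's shoulder (underside 58 mm above the bench); lifting it 50 mm clears the spindle.
- pad: Flat round green pad, fixed to the bench, 120 mm across, 4 mm thick. Origin at the centre of its underside.
- shoe_a: loose dark horseshoe, about 130 mm, 9 mm thick; a bystander
- shoe_b: loose bright horseshoe, about 120 mm, 9 mm thick; a bystander
- hammer: loose hammer, 320 mm, lying flat; a bystander
- rasp: loose hoof rasp, 420 mm, lying flat, wooden handle; a bystander
- oil_tin: loose green tin, 64 mm across, 130 mm tall; a bystander

How it is judged:
On the way, in this order (a step that is already met when the one before it is completed fails the run):
1. the coil is off the post, standing flat on the green pad and let go (horizontal distance between coil and pad below 0.045 m and height (world z) of coil below 0.01 m and angle between coil's own z axis and vertical below 0.15 rad and linear speed of coil below 0.03 m/s and contact force between the fingers and coil below 0.1 N), for 0.2 s.
2. the screw, turned backward, has dropped into the start of its thread (z of screw in the frame of jig between 0.027 and 0.0345 m and angle between screw's own z axis and vertical below 0.12 rad and horizontal distance between screw and jig below 0.006 m), for 0.1 s.
3. the screw has been turned forward about one turn (z of screw in the frame of jig between 0.01 and 0.0195 m and angle between screw's own z axis and vertical below 0.12 rad and horizontal distance between screw and jig below 0.006 m), for 0.2 s.
At the end, for the whole second after the job is handed in: The coil stands upright on the pad (within 45 mm of its centre), untouched. The screw is upright in the boss, still, one turn down its thread from the drop (a quarter of a turn either way: its origin 10 to 19.5 mm above the bench), and the fingers hold it with at least 1 N (all of step 1 and all of step 3 and contact force between the fingers and screw above 1 N and linear speed of screw below 0.02 m/s); the arm keeps its last pose, push and grip.
It fails at once if the screw is lifted over 6 mm above where it stood (z of screw in the frame of jig above 0.045 m).
It fails at once if a horseshoe, the hammer, the rasp or the oil tin is moved over 30 mm (distance of any of shoe_a, shoe_b, hammer, rasp, oil_tin from where it was at the start of the episode above 0.03 m).
It also fails if it takes over 72 s, if anything falls off the work surface, if the arm or the gripper's body presses on something with over 40 N, if the wrist force passes 120 N, or if a joint passes its speed limit or range.

### The arm

A 7-joint arm with a two-finger parallel gripper is mounted at the origin on the work surface. World frame = base frame: x ahead of the robot, y to its left, z up, the work surface at z = 0. Lengths are in m, angles in rad, forces in N, time in s.
With the tool pointing down it reaches from about 0.4 to 0.85 m from the base axis. Payload 10.4 kg.
Tool frame: the origin (TCP) lies between the finger pads; the fingertips stand arm.finger_overhang ahead of it and the grasp point (between the pads) lies 3 mm ahead of it (arm.finger_overhang is the distance from the TCP to the fingertips, in m); y points along the fingers, z is the direction in which the jaws open and shut, and the axes are right-handed (so a half turn about y gives the same grasp; the last joint's range is limited). The gripper opens to 87 mm and grips with 3 to 60 N. Pads are 19 mm wide; open, the fingers measure 117 mm over their backs; the gripper's body (75 mm by 190 mm) begins 51 mm behind the grasp point.
Start: joints at [1.284, 0.332, -0.065, 1.46, 0.022, 1.35, -0.088], TCP at [0.163, -0.603, 0.245] pointing down, gripper open.
Joint ranges: [-2.6, 2.6], [-0.5, 2.12], [-1.47, 1.34], [0.16, 2.42], [-1.27, 4.41], [0.06, 2.06], [-2.6, 2.6]. Speed limits (rad/s): [2.22, 2.22, 2.79, 2.79, 3.14, 3.14, 3.14].

### API

Orientations are given as a rotation vector (axis times angle).
In Python, from bench import arm, optics gives the robot as it stands.
- The arm moves only by the shell command python3 -m inch 'ROWS' [FORCE]. ROWS is JSON, a list of rows, each an object of numbers: "claw": the finger opening in mm, from 0 to 87; "x", "y", "z": the shift along the tool's x, y, z in units of 30 mm (1.0 is 30 mm); "ax", "ay", "az": the turn, a rotation vector about the tool's x, y, z in units of 6 degrees (1.0 is 6 degrees). A call has exactly 5 rows; each row shifts and turns the pose as measured when the row begins, along the tool's axes as they then stand; what a row does not reach is not made up. A row lasts 1/10 s, in which the tool goes at most 50 mm and 8.59 degrees, less where a joint would pass 70% of its speed; a pose out of reach is approached as far as the arm can. A call with a number of a shift or a turn outside -1 to 1 is refused whole. A call with a gripper value outside its range is refused whole. The fingers move at their own pace and stop on an object; FORCE is the grip in N (left out, the last holds). Time passes only in rows, so rows that do not move let the fingers close, or fill a call up. It gives the time, the measured TCP pose, the force and the opening at its end, in the units of the state.
- arm.read_state(): the state, without advancing time (a new reading comes with each control period).
- optics.read_camera(name): name is "scene" or "top" or "wrist"; returns the picture (480x640x3 uint8, blue, green, red); there is no depth.
- optics.camera_info(name): a dict with "fov_y" (degrees; the focal length in pixels is half the picture's height over the tangent of half this angle, whatever the lens; pixels are square), "cx", "cy" (the principal point, pixels), "R" (3x3) and "t" (3): a world point X has camera coordinates R X + t; the wrist camera has in their place "T_tool_cam" (4x4, takes a point from camera to tool coordinates, whose origin is the TCP and whose axes are the tool frame's). Camera axes: x right, y down, z forward; pixel columns grow to the right and rows downward; lengths in m; the calibration is good to about 2 mm. A picture is of the moment at which its call begins: read the wrist's pose just before it. camera_info takes no time and is no camera call.
- arm.sign_off(): hands the job in, once; it reports no verdict.
The state is a dict: "t": time; "joint_positions": joint angles; "joint_velocities": joint speeds; "effort": joint torques, N m; "tool_pos": TCP position; "tcp_rot": TCP orientation; "contact_force": force on the tool from outside, world axes, zero at the start; "wrist_torque": the same for the moment, N m; "opening": finger opening in m.
Only numpy, scipy, OpenCV 4.12 (cv2) and the standard library are available. Lean on these libraries where they do the work, as an engineer would, in place of code of your own. Each camera call takes 0.05 s, during which the arm holds its last target. There are 200 camera calls.

## Working session

There is one attempt and no reset: what is moved stays moved. The work goes in short steps, Python scripts to look and compute and a shell command to move; the robot and the scene stay as the last step left them, time stands still between calls to the robot, and variables do not carry over. Pictures are saved under pics/ and viewed, about 8 in all and at most 12, crops included, and the job is handed in when it is done.

```bash
ls; mkdir -p pics; python3 - <<'E'
from bench import arm, optics
import cv2,json,numpy as np
s=arm.read_state();print(s, arm.finger_overhang)
for n in("scene","top","wrist"):
    print(n,optics.camera_info(n))
for n in("scene","top"):
    cv2.imwrite(f"pics/{n}0.png",optics.read_camera(n))
E
```

```text
pics
{'t': 0.0, 'joint_positions': array([ 1.28440238,  0.33286252, -0.06469922,  1.46092512,  0.02162702,
        1.34986417, -0.08846567]), 'joint_velocities': array([-0.00029609,  0.00022185,  0.0020276 ,  0.0001602 ,  0.00087575,
        0.00079441, -0.00039389]), 'effort': array([ 2.38829507e-04, -6.23245811e+01,  2.50645448e-02, -3.89894629e+01,
       -6.12170063e-02,  3.96849413e-02,  1.75347927e-04]), 'tool_pos': array([ 0.1628659 , -0.6030573 ,  0.24376748]), 'tcp_rot': array([-0.27638121,  2.08208432, -2.07927895]), 'contact_force': array([ 0.27881326, -0.15111456,  0.45775163]), 'wrist_torque': array([-0.05906029,  0.01006725,  0.01974119]), 'opening': 0.08722271077671563} 0.022
scene {'fov_y': 48.12942900431166, 'cx': 319.26911483121194, 'cy': 239.61450082140075, 'R': array([[-4.17650507e-01,  9.08607477e-01, -7.12407218e-04],
       [ 5.26441983e-01,  2.41345119e-01, -8.15237004e-01],
       [-7.40558501e-01, -3.40859189e-01, -5.79127033e-01]]), 't': array([ 0.22397652, -0.15333981,  1.63993706])}
top {'fov_y': 47.74658219624818, 'cx': 319.34284934254276, 'cy': 240.56133793862253, 'R': array([[ 0.00858424, -0.99983973,  0.01571045],
       [-0.99626896, -0.0099007 , -0.08573289],
       [ 0.0858747 , -0.01491589, -0.99619428]]), 't': array([-0.03046528,  0.50252859,  1.52839152])}
wrist {'fov_y': 61.44598732462037, 'cx': 319.39373605295134, 'cy': 238.05303272367573, 'T_tool_cam': array([[-6.80936211e-04,  9.66810461e-01,  2.55493776e-01,
        -6.87018006e-02],
       [ 3.06187988e-04, -2.55493622e-01,  9.66810693e-01,
        -1.40623094e-01],
       [ 9.99999721e-01,  7.36565536e-04, -1.22050891e-04,
         9.39451239e-04],
       [ 0.00000000e+00,  0.00000000e+00,  0.00000000e+00,
         1.00000000e+00]])}
```

View pics/top0.png

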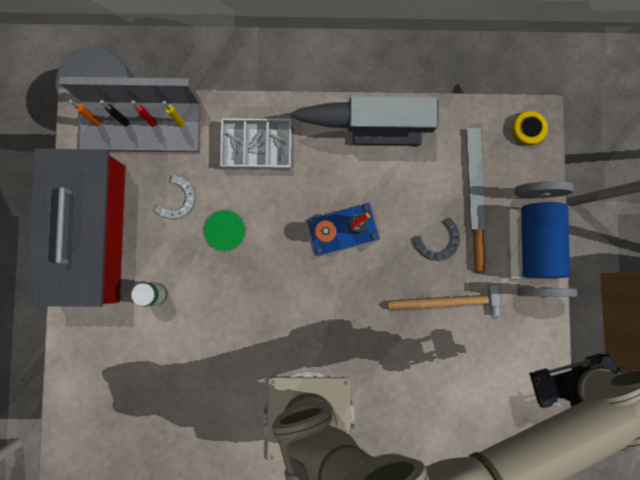

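View pics/scene0.png

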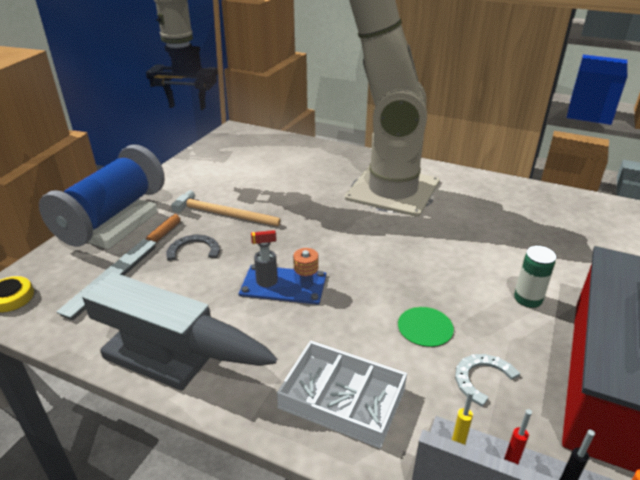

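Top view: green pad at about (224,230), coil (325,231), red bar with a yellow end (360,221). Scene view: pad (426,326), coil (306,262), bar (264,238). Next I measure these by mask and ray.

```bash
cat > h.py <<'E'
import numpy as np, cv2
from scipy.spatial.transform import Rotation as Ro
from bench import arm, optics
def cam(n,s=None):
    c=optics.camera_info(n); f=240/np.tan(np.radians(c["fov_y"]/2))
    if n=="wrist":
        Rt=Ro.from_rotvec(s["tcp_rot"]).as_matrix(); T=np.array(c["T_tool_cam"])
        Rc=Rt@T[:3,:3]; o=Rt@T[:3,3]+s["tool_pos"]
    else:
        Rc=c["R"].T; o=-Rc@c["t"]
    return f,c["cx"],c["cy"],Rc,o
def ray(C,u,v):
    f,cx,cy,Rc,o=C; d=Rc@np.array([(u-cx)/f,(v-cy)/f,1]); return o,d/np.linalg.norm(d)
def plane(C,u,v,z):
    o,d=ray(C,u,v); return o+d*(z-o[2])/d[2]
def proj(C,X):
    f,cx,cy,Rc,o=C; p=Rc.T@(np.asarray(X)-o); return p[:2]/p[2]*f+[cx,cy]
def tri(*rs):
    A=sum(np.eye(3)-np.outer(d,d) for o,d in rs); b=sum((np.eye(3)-np.outer(d,d))@o for o,d in rs)
    X=np.linalg.solve(A,b); return X,[np.linalg.norm(np.cross(X-o,d)) for o,d in rs]
RNG=dict(green=((50,150,60),(75,255,255)),orange=((5,110,60),(17,255,255)),red=((0,170,60),(4,255,255)),red2=((173,170,60),(179,255,255)),yellow=((20,150,90),(34,255,255)),blue=((105,120,40),(125,255,255)))
def mask(im,c,box=None):
    h=cv2.cvtColor(im,cv2.COLOR_BGR2HSV); m=cv2.inRange(h,*RNG[c])
    if c=="red": m|=cv2.inRange(h,*RNG["red2"])
    if box: k=np.zeros_like(m); x0,y0,x1,y1=box; k[y0:y1,x0:x1]=255; m&=k
    return m
def blob(m):
    n,l,st,ce=cv2.connectedComponentsWithStats(m); i=1+np.argmax(st[1:,4]); return ce[i],st[i],(l==i).astype(np.uint8)
def rows_to(s,p,name=""):
    "shift from TCP to p in tool axes, units of 30 mm"
    Rt=Ro.from_rotvec(s["tcp_rot"]).as_matrix(); return (Rt.T@(np.asarray(p)-s["tool_pos"]))/0.03
E
python3 - <<'E'
from h import *
B={"scene":dict(green=(380,290,470,360),orange=(285,240,330,285),red=(240,222,285,256),yellow=(240,222,285,256),blue=(230,255,335,310)),
   "top":dict(green=(190,200,260,260),orange=(305,212,345,250),red=(340,205,378,240),yellow=(340,205,378,240),blue=(300,198,388,262))}
res={}
for n in B:
    im=cv2.imread(f"pics/{n}0.png"); C=cam(n)
    for c in B[n]:
        m=mask(im,c,B[n][c]); ce,st,_=blob(m); res[n,c]=(C,ce); print(n,c,ce.round(1),st)
for c in("orange","red","yellow"): print(c,tri(*[ray(res[n,c][0],*res[n,c][1]) for n in B]))
for n in B: print(n,"pad",plane(*[res[n,"green"][0],*res[n,"green"][1]],0.004))
C=cam("top")
for z,c in((.078,"orange"),(.136,"red"),(.136,"yellow")): print(c,plane(C,*res["top",c][1],z))
im=cv2.imread("pics/top0.png");ce,st,l=blob(mask(im,"blue",B["top"]["blue"]))
r=cv2.minAreaRect(cv2.findNonZero(l)); print(r,[plane(C,*p,.01).round(4) for p in cv2.boxPoints(r)])
s=arm.read_state();R=Ro.from_rotvec(s["tcp_rot"]).as_matrix();print(R.round(3))
E
```

```text
scene green [425.4 326.5] [ 399  308   54   38 1616]
scene orange [305.7 261.7] [294 248  24  27 504]
scene red [264.8 233.2] [256 231  19   5  58]
scene yellow [253.2 233.6] [253 232   2   4   5]
scene blue [285.1 286.5] [ 239  268   86   36 1751]
top green [223.9 230.1] [ 204  211   41   40 1263]
top orange [325.1 231. ] [315 221  21  21 302]
top red [358.5 220.6] [351 215  16  12  81]
top yellow [367.2 214.3] [366 213   3   4   6]
top blue [343.6 230. ] [ 307  204   72   52 1548]
orange (array([ 0.52448902, -0.03994475,  0.07726237]), [np.float64(0.0006456771903252755), np.float64(0.0006456771903253278)])
red (array([ 0.54642857, -0.12762258,  0.14451858]), [np.float64(0.0007627016350429973), np.float64(0.0007627016350429159)])
yellow (array([ 0.56251736, -0.14921549,  0.14736123]), [np.float64(0.0004815716838412525), np.float64(0.00048157168384128213)])
scene pad [0.53676484 0.25118778 0.004     ]
top pad [0.53193643 0.24976499 0.004     ]
orange [ 0.52467509 -0.04051724  0.078     ]
red [ 0.54713615 -0.12768156  0.136     ]
yellow [ 0.56429067 -0.15082341  0.136     ]
((342.5456848144531, 228.9211883544922), (37.361083984375, 64.99539947509766), 75.0685806274414) [array([0.5652, 0.0121, 0.01  ]), array([ 0.6161, -0.1696,  0.01  ]), array([ 0.5112, -0.1975,  0.01  ]), array([ 0.4611, -0.0166,  0.01  ])]
[[-0.965 -0.     0.261]
 [-0.261  0.001 -0.965]
 [ 0.    -1.    -0.001]]
```

```bash
for i in 1 2 3; do python3 -m inch '[{"x":-1,"z":-0.9,"claw":85},{"x":-1,"z":-0.9,"claw":85},{"x":-1,"z":-0.9,"claw":85},{"x":-1,"z":-0.9,"claw":85},{"x":-1,"z":-0.9,"claw":85}]' 20 | tail -5; done
python3 -m inch '[{"ay":-1,"claw":85},{"ay":-1,"claw":85},{"ay":-1,"claw":85},{"ay":-1,"claw":85},{"ay":-1,"claw":85}]'
python3 -m inch '[{"ay":-1,"claw":85},{"ay":-1,"claw":85},{"ay":-1,"claw":85},{"ay":-1,"claw":85},{"ay":-1,"claw":85}]'
python3 -m inch '[{"ay":-1,"claw":85},{"ay":-1,"claw":85},{"ay":-1,"claw":85},{"ay":-1,"claw":85},{"ay":-1,"claw":85}]'
python3 - <<'E'
from h import *
s=arm.read_state();R=Ro.from_rotvec(s["tcp_rot"]).as_matrix();print(R.round(3),s["joint_positions"].round(2),s["t"])
print(rows_to(s,[.5245,-.04,s["tool_pos"][2]]))
E
```

```text
[[-0.965 -0.     0.261]
 [-0.261  0.001 -0.965]
 [ 0.    -1.    -0.001]] [ 1.28  0.33 -0.06  1.46  0.02  1.35 -0.09] 0.1
[-16.53207536   0.0174303  -14.97562514]invalid input
invalid input
invalid input
invalid input
invalid input
invalid input
```

```bash
python3 -m inch '[{"claw":85.0,"x":-1.0,"y":0.0,"z":-0.9,"ax":0.0,"ay":0.0,"az":0.0},{"claw":85.0,"x":-1.0,"y":0.0,"z":-0.9,"ax":0.0,"ay":0.0,"az":0.0},{"claw":85.0,"x":-1.0,"y":0.0,"z":-0.9,"ax":0.0,"ay":0.0,"az":0.0},{"claw":85.0,"x":-1.0,"y":0.0,"z":-0.9,"ax":0.0,"ay":0.0,"az":0.0},{"claw":85.0,"x":-1.0,"y":0.0,"z":-0.9,"ax":0.0,"ay":0.0,"az":0.0}]' 20; python3 -m inch --help
```

```text
t: 0.6
tool_pos: [0.2707, -0.4314, 0.2404]
tcp_rot: [-0.271, 2.093, -2.083]
contact_force: [1.7, 0.6, 0.4]
opening: 0.0851invalid input: not JSON, or not a number
```

```bash
python3 -m inch '[{"claw":85,"x":-1,"y":0,"z":-0.9,"ax":0,"ay":0,"az":0},{"claw":85,"x":-1,"y":0,"z":-0.9,"ax":0,"ay":0,"az":0},{"claw":85,"x":-1,"y":0,"z":-0.9,"ax":0,"ay":0,"az":0},{"claw":85,"x":-1,"y":0,"z":-0.9,"ax":0,"ay":0,"az":0},{"claw":85,"x":-1,"y":0,"z":-0.9,"ax":0,"ay":0,"az":0}]'
python3 -m inch '[{"claw":85,"x":-1,"y":0,"z":-0.9,"ax":0,"ay":-1,"az":0},{"claw":85,"x":-1,"y":0,"z":-0.9,"ax":0,"ay":-1,"az":0},{"claw":85,"x":-1,"y":0,"z":-0.8,"ax":0,"ay":-1,"az":0},{"claw":85,"x":-1,"y":0,"z":-0.6,"ax":0,"ay":-1,"az":0},{"claw":85,"x":-1,"y":0,"z":-0.5,"ax":0,"ay":-1,"az":0}]'
python3 -m inch '[{"claw":85,"x":0,"y":0,"z":0,"ax":0,"ay":-1,"az":0},{"claw":85,"x":0,"y":0,"z":0,"ax":0,"ay":-1,"az":0},{"claw":85,"x":0,"y":0,"z":0,"ax":0,"ay":-1,"az":0},{"claw":85,"x":0,"y":0,"z":0,"ax":0,"ay":-1,"az":0},{"claw":85,"x":0,"y":0,"z":0,"ax":0,"ay":-1,"az":0}]'
python3 - <<'E'
from h import *
s=arm.read_state();R=Ro.from_rotvec(s["tcp_rot"]).as_matrix();print(R.round(3),s["joint_positions"].round(2),s["t"])
print(rows_to(s,[.5245,-.04,s["tool_pos"][2]]))
E
```

```text
t: 1.1
tool_pos: [0.3845, -0.2547, 0.2395]
tcp_rot: [-0.272, 2.094, -2.084]
contact_force: [-0.4, 0.3, 0.8]
opening: 0.085
t: 1.6
tool_pos: [0.4727, -0.0797, 0.2389]
tcp_rot: [-0.742, 1.761, -1.748]
contact_force: [-0.8, -0.0, -0.1]
opening: 0.085
t: 2.1
tool_pos: [0.4735, -0.0725, 0.2376]
tcp_rot: [-1.101, 1.378, -1.359]
contact_force: [-0.1, -0.6, 0.2]
opening: 0.0852
[[-0.216 -0.009  0.976]
 [-0.976  0.007 -0.216]
 [-0.004 -1.    -0.011]] [ 0.68  0.06 -0.63  1.81  0.03  1.3  -0.18] 2.1
[-1.42480969 -0.00892931  1.42697134]
```

```bash
python3 -m inch '[{"claw":85,"x":-0.75,"y":0,"z":0.75,"ax":0,"ay":-1,"az":0},{"claw":85,"x":-0.6,"y":0,"z":0.8,"ax":0,"ay":-1,"az":0},{"claw":85,"x":0,"y":0,"z":0,"ax":0,"ay":-1,"az":0},{"claw":85,"x":0,"y":0,"z":0,"ax":0,"ay":-1,"az":0},{"claw":85,"x":0,"y":0,"z":0,"ax":0,"ay":-0.6,"az":0}]'
python3 - <<'E'
from h import *
s=arm.read_state();R=Ro.from_rotvec(s["tcp_rot"]).as_matrix();print(R.round(3),s["joint_positions"].round(2),s["t"])
im=optics.read_camera("wrist");cv2.imwrite("pics/w1.png",im)
print(rows_to(s,[.5245,-.04,s["tool_pos"][2]]))
C=cam("wrist",s)
print(proj(C,[.5245,-.04,.098]),proj(C,[.55,-.1315,.149]))
for c in("orange","red","yellow"):
    ce,st,l=blob(mask(im,c)); print(c,ce,st, plane(C,*ce,.098 if c=="orange" else .149))
    if c!="orange": print(cv2.minAreaRect(cv2.findNonZero(l)))
E
```

```text
t: 2.6
tool_pos: [0.527, -0.0392, 0.2356]
tcp_rot: [-1.333, 1.009, -0.985]
contact_force: [0.1, -0.0, 0.5]
opening: 0.0849
[[ 0.281 -0.013  0.96 ]
 [-0.96   0.007  0.281]
 [-0.01  -1.    -0.01 ]] [ 0.63  0.2  -0.71  1.69  0.13  1.32  0.18] 2.6
[ 0.00215754  0.00085638 -0.08722002]
[318.9284651  233.59501015] [316.12035304 395.06248088]
orange [314.99823048 229.6969697 ] [ 276  188   79   83 4521] [ 0.52102851 -0.03806268  0.098     ]
red [305.3251073  366.50321888] [290 349  36  35 932] [ 0.53765668 -0.11358586  0.149     ]
((304.9931335449219, 366.8150939941406), (42.48594284057617, 26.802425384521484), 69.44395446777344)Traceback (most recent call last):
  File "<stdin>", line 8, in <module>
  File "h.py", line 28, in blob
    n,l,st,ce=cv2.connectedComponentsWithStats(m); i=1+np.argmax(st[1:,4]); return ce[i],st[i],(l==i).astype(np.uint8)
                                                       ~~~~~~~~~^^^^^^^^^^
    return _wrapfunc(a, 'argmax', axis=axis, out=out, **kwds)
    return bound(*args, **kwds)
ValueError: attempt to get argmax of an empty sequence
```

View pics/w1.png

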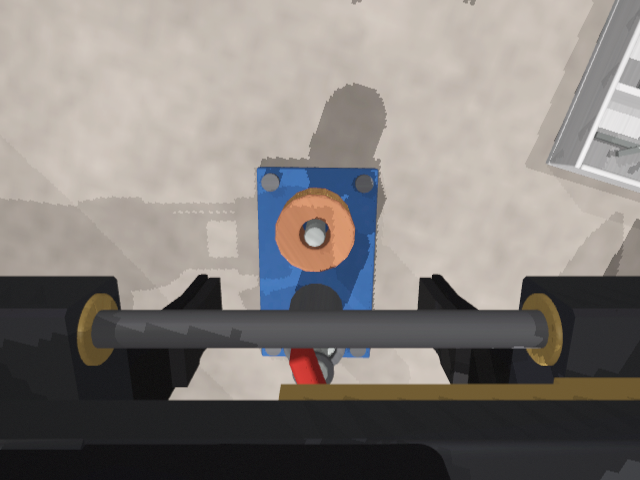

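Wrist view: the coil's top face is centred near (315,233) with the spindle at (314,235), over the blue plate at columns 258–378. The red bar is partly hidden at (305,366). I'll correct the small tilt and offset and go down.

```bash
python3 -m inch '[{"claw":85,"x":0.05,"y":0.5,"z":-0.1,"ax":0.1,"ay":0,"az":-0.1},{"claw":85,"x":0,"y":1,"z":0,"ax":0,"ay":0,"az":0},{"claw":85,"x":0,"y":1,"z":0,"ax":0,"ay":0,"az":0},{"claw":85,"x":0,"y":1,"z":0,"ax":0,"ay":0,"az":0},{"claw":85,"x":0,"y":1,"z":0,"ax":0,"ay":0,"az":0}]'
python3 - <<'E'
from h import *
s=arm.read_state();R=Ro.from_rotvec(s["tcp_rot"]).as_matrix();print(R.round(3),s["t"])
im=optics.read_camera("wrist");cv2.imwrite("pics/w2.png",im)
print(rows_to(s,[.5235,-.0402,.08]))
C=cam("wrist",s)
for c in("orange",):
    ce,st,l=blob(mask(im,c)); print(c,ce,st, plane(C,*ce,.098))
E
```

```text
t: 3.15
tool_pos: [0.5266, -0.0424, 0.0997]
tcp_rot: [-1.325, 0.994, -1.007]
contact_force: [0.3, 0.3, 0.7]
opening: 0.0849
[[ 0.276  0.008  0.961]
 [-0.961 -0.002  0.276]
 [ 0.005 -1.     0.007]] 3.15
[-0.10109926  0.65670096 -0.08281317]
orange [309.96265723 275.73584906] [ 237  236  148   74 7632] [ 0.5176705  -0.02761159  0.098     ]
```

```bash
python3 -m inch '[{"claw":85,"x":-0.08,"y":0.4,"z":-0.12,"ax":0,"ay":0,"az":0},{"claw":85,"x":0,"y":0.2,"z":0,"ax":0,"ay":0,"az":0},{"claw":50,"x":0,"y":0,"z":0,"ax":0,"ay":0,"az":0},{"claw":50,"x":0,"y":0,"z":0,"ax":0,"ay":0,"az":0},{"claw":50,"x":0,"y":0,"z":0,"ax":0,"ay":0,"az":0}]' 30
python3 -m inch '[{"claw":50,"x":0,"y":0,"z":0,"ax":0,"ay":0,"az":0},{"claw":50,"x":0,"y":0,"z":0,"ax":0,"ay":0,"az":0},{"claw":50,"x":0,"y":-0.2,"z":0,"ax":0,"ay":0,"az":0},{"claw":50,"x":0,"y":-0.3,"z":0,"ax":0,"ay":0,"az":0},{"claw":50,"x":0,"y":-0.3,"z":0,"ax":0,"ay":0,"az":0}]' 30
python3 - <<'E'
from h import *
s=arm.read_state();R=Ro.from_rotvec(s["tcp_rot"]).as_matrix();print(R.round(3),s["t"])
E
```

```text
t: 3.7
tool_pos: [0.5197, -0.0414, 0.0777]
tcp_rot: [-1.327, 1.004, -1.005]
contact_force: [-0.0, -0.1, -0.2]
opening: 0.0684
t: 4.2
tool_pos: [0.5197, -0.0414, 0.1038]
tcp_rot: [-1.328, 1.004, -1.005]
contact_force: [0.6, -0.2, -1.7]
opening: 0.0547
[[ 0.271  0.     0.963]
 [-0.963 -0.001  0.271]
 [ 0.001 -1.    -0.   ]] 4.2
```

```bash
python3 -m inch '[{"claw":50,"x":0,"y":-0.5,"z":0,"ax":0,"ay":0,"az":0},{"claw":50,"x":0,"y":-0.5,"z":0,"ax":0,"ay":0,"az":0},{"claw":50,"x":0,"y":-0.4,"z":0,"ax":0,"ay":0,"az":0},{"claw":50,"x":0,"y":0,"z":0,"ax":0,"ay":0,"az":0},{"claw":50,"x":0,"y":0,"z":0,"ax":0,"ay":0,"az":0}]' 30
python3 - <<'E'
from h import *
s=arm.read_state()
a=optics.read_camera("scene")[150:350,190:420];b=optics.read_camera("wrist")
cv2.imwrite("pics/p3.png",np.hstack([cv2.resize(a,(400,348)),cv2.resize(b,(400,348),interpolation=3)]))
print(s["contact_force"],s["opening"])
E
```

```text
t: 4.7
tool_pos: [0.5202, -0.0414, 0.1511]
tcp_rot: [-1.327, 1.002, -1.008]
contact_force: [0.4, 1.0, -2.8]
opening: 0.055
[ 0.35228918  0.95528828 -2.84734592] 0.05502019781222418
```

View pics/p3.png

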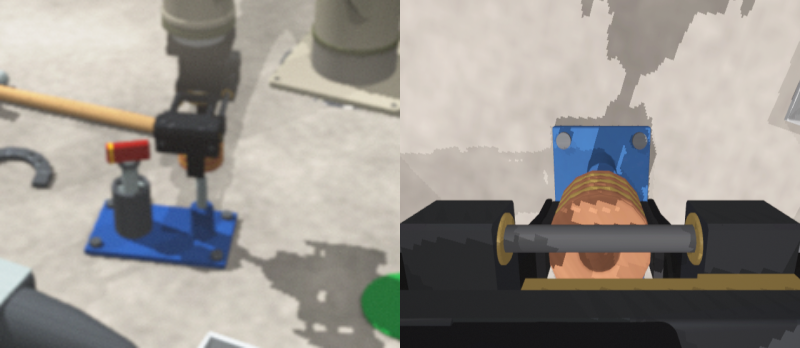

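Left (scene): coil clear of the spindle, hanging at (200,165). Right (wrist): coil between the pads at (600,225). Next I carry it to the pad.

```bash
python3 -m inch '[{"claw":50,"x":-0.6,"y":0,"z":0.2,"ax":0,"ay":0,"az":0},{"claw":50,"x":-1,"y":0,"z":0.33,"ax":0,"ay":0,"az":0},{"claw":50,"x":-1,"y":0,"z":0.33,"ax":0,"ay":0,"az":0},{"claw":50,"x":-1,"y":0,"z":0.33,"ax":0,"ay":0,"az":0},{"claw":50,"x":-1,"y":0,"z":0.33,"ax":0,"ay":0,"az":0}]' 30
python3 -m inch '[{"claw":50,"x":-1,"y":0,"z":0.33,"ax":0,"ay":0,"az":0},{"claw":50,"x":-1,"y":0,"z":0.33,"ax":0,"ay":0,"az":0},{"claw":50,"x":-1,"y":0,"z":0.33,"ax":0,"ay":0,"az":0},{"claw":50,"x":-0.8,"y":0,"z":0.3,"ax":0,"ay":0,"az":0},{"claw":50,"x":-0.4,"y":0,"z":0.1,"ax":0,"ay":0,"az":0}]' 30
python3 -m inch '[{"claw":50,"x":0,"y":0.4,"z":0,"ax":0,"ay":0,"az":0},{"claw":50,"x":0,"y":0.8,"z":0,"ax":0,"ay":0,"az":0},{"claw":50,"x":0,"y":0.7,"z":0,"ax":0,"ay":0,"az":0},{"claw":50,"x":0,"y":0.6,"z":0,"ax":0,"ay":0,"az":0},{"claw":50,"x":0,"y":0,"z":0,"ax":0,"ay":0,"az":0}]' 30
python3 - <<'E'
from h import *
s=arm.read_state();R=Ro.from_rotvec(s["tcp_rot"]).as_matrix();print(R.round(3),s["t"],s["joint_positions"].round(2))
print(rows_to(s,[.534,.25,.026]))
C=cam("top");im=optics.read_camera("top")
for c,z in(("green",.004),("orange",.1)):
    ce,st,l=blob(mask(im,c,(190,190,300,270))); print(c,ce,st,plane(C,*ce,z))
E
```

```text
t: 5.3
tool_pos: [0.5256, 0.102, 0.1463]
tcp_rot: [-1.328, 1.014, -1.013]
contact_force: [0.3, -0.2, -3.1]
opening: 0.0547
t: 5.8
tool_pos: [0.5303, 0.2421, 0.1416]
tcp_rot: [-1.333, 1.016, -1.007]
contact_force: [0.3, -0.3, -2.5]
opening: 0.0548
t: 6.3
tool_pos: [0.5282, 0.2368, 0.0588]
tcp_rot: [-1.338, 1.019, -1.008]
contact_force: [-0.3, 0.1, -1.4]
opening: 0.0547
[[ 0.263 -0.014  0.965]
 [-0.965 -0.007  0.263]
 [ 0.003 -1.    -0.016]] 6.3 [ 0.09  0.53 -0.74  1.73  0.4   1.05 -0.52]
[-0.37734614  1.08571026  0.31835407]Traceback (most recent call last):
  File "<stdin>", line 6, in <module>
  File "h.py", line 28, in blob
    n,l,st,ce=cv2.connectedComponentsWithStats(m); i=1+np.argmax(st[1:,4]); return ce[i],st[i],(l==i).astype(np.uint8)
                                                       ~~~~~~~~~^^^^^^^^^^
    return _wrapfunc(a, 'argmax', axis=axis, out=out, **kwds)
    return bound(*args, **kwds)
ValueError: attempt to get argmax of an empty sequence
```

```bash
python3 -m inch '[{"claw":50,"x":-0.38,"y":0,"z":0.32,"ax":0.15,"ay":0,"az":0},{"claw":50,"x":0,"y":0.3,"z":0,"ax":0,"ay":0,"az":0},{"claw":50,"x":0,"y":0.4,"z":0,"ax":0,"ay":0,"az":0},{"claw":50,"x":0,"y":0.2,"z":0,"ax":0,"ay":0,"az":0},{"claw":50,"x":0,"y":0,"z":0,"ax":0,"ay":0,"az":0}]' 30
python3 - <<'E'
from h import *
s=arm.read_state();R=Ro.from_rotvec(s["tcp_rot"]).as_matrix();print(R.round(3),s["contact_force"])
cv2.imwrite("pics/sc4.png",cv2.resize(optics.read_camera("scene")[220:380,320:540],None,fx=2.5,fy=2.5))
E
```

```text
t: 6.85
tool_pos: [0.5376, 0.2509, 0.0329]
tcp_rot: [-1.319, 1.006, -1.018]
contact_force: [0.5, 0.1, -3.2]
opening: 0.0556
[[ 0.261  0.007  0.965]
 [-0.965 -0.002  0.261]
 [ 0.003 -1.     0.007]] [ 0.46043983  0.14750184 -3.18207373]
```

View pics/sc4.png

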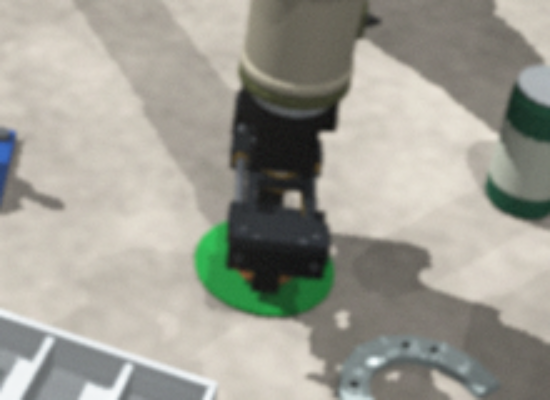

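The coil is over the pad (pad around (265,268) in the crop), so I lower it in small steps.

```bash
python3 -m inch '[{"claw":50,"x":0,"y":0.12,"z":0,"ax":0,"ay":0,"az":0},{"claw":50,"x":0,"y":0.1,"z":0,"ax":0,"ay":0,"az":0},{"claw":50,"x":0,"y":0.05,"z":0,"ax":0,"ay":0,"az":0},{"claw":50,"x":0,"y":0.04,"z":0,"ax":0,"ay":0,"az":0},{"claw":50,"x":0,"y":0,"z":0,"ax":0,"ay":0,"az":0}]' 30
```

```text
t: 7.4
tool_pos: [0.5384, 0.2513, 0.0271]
tcp_rot: [-1.319, 1.005, -1.02]
contact_force: [0.4, -0.9, -3.0]
opening: 0.0547
```

```bash
python3 -m inch '[{"claw":62,"x":0,"y":0.01,"z":0,"ax":0,"ay":0,"az":0},{"claw":65,"x":0,"y":0,"z":0,"ax":0,"ay":0,"az":0},{"claw":80,"x":0,"y":0,"z":0,"ax":0,"ay":0,"az":0},{"claw":85,"x":0,"y":0,"z":0,"ax":0,"ay":0,"az":0},{"claw":85,"x":0,"y":0,"z":0,"ax":0,"ay":0,"az":0}]' 30
python3 -m inch '[{"claw":85,"x":0,"y":-0.3,"z":0,"ax":0,"ay":0,"az":0},{"claw":85,"x":0,"y":-0.8,"z":0,"ax":0,"ay":0,"az":0},{"claw":85,"x":0,"y":-1,"z":0,"ax":0,"ay":0,"az":0},{"claw":85,"x":0,"y":-1,"z":0,"ax":0,"ay":0,"az":0},{"claw":85,"x":0,"y":-1,"z":0,"ax":0,"ay":0,"az":0}]' 30
python3 - <<'E'
from h import *
s=arm.read_state();R=Ro.from_rotvec(s["tcp_rot"]).as_matrix();print(R.round(3),s["contact_force"],s["joint_positions"].round(2))
im=optics.read_camera("scene")
C=cam("scene")
ce,st,l=blob(mask(im,"orange",(390,270,470,350)));print(ce,st,plane(C,*ce,.024))
cv2.imwrite("pics/sc5.png",cv2.resize(im[220:380,320:540],None,fx=2.5,fy=2.5))
# bar: fine measurement from scene/top
t=optics.read_camera("top");Ct=cam("top")
for n,im,C,b in(("scene",im,C,(240,222,285,256)),("top",t,Ct,(340,205,378,240))):
    h=cv2.cvtColor(im,cv2.COLOR_BGR2HSV);m=cv2.inRange(h,(0,130,80),(34,255,255))|cv2.inRange(h,(172,130,80),(180,255,255))
    k=np.zeros_like(m);k[b[1]:b[3],b[0]:b[2]]=m[b[1]:b[3],b[0]:b[2]]
    ce,st,l=blob(k);r=cv2.minAreaRect(cv2.findNonZero(l));print(n,ce,st,r)
    if n=="top":
        print(plane(C,*ce,.147)); P=[plane(C,*p,.149) for p in cv2.boxPoints(r)];print(np.round(P,4))
        print([np.degrees(np.arctan2(*(P[i+1]-P[i])[1::-1])).round(1) for i in range(3)],[np.linalg.norm(P[i+1]-P[i]).round(4) for i in range(3)])
    globals()["R"+n]=ray(C,*ce)
print(tri(Rscene,Rtop))
E
```

```text
t: 7.9
tool_pos: [0.5394, 0.2517, 0.0275]
tcp_rot: [-1.316, 1.004, -1.02]
contact_force: [-0.2, 0.4, -0.1]
opening: 0.0805
t: 8.4
tool_pos: [0.5356, 0.251, 0.1524]
tcp_rot: [-1.323, 1.008, -1.017]
contact_force: [1.3, 0.6, 0.3]
opening: 0.085
[[ 0.261  0.004  0.965]
 [-0.965 -0.004  0.261]
 [ 0.005 -1.     0.003]] [1.25551528 0.58255935 0.27478841] [ 0.11  0.44 -0.79  1.64  0.33  1.2  -0.49]
[426.3269514  320.58173785] [413 306  28  31 679] [0.53954446 0.25161688 0.024     ]
scene [262.71020408 236.31428571] [251 231  24  12 245] ((262.76763916015625, 236.47940063476562), (10.58411693572998, 23.23904037475586), 85.60128784179688)
top [359.96396396 219.63963964] [351 213  19  15 111] ((360.1241760253906, 219.46311950683594), (5.488853931427002, 20.808490753173828), 55.00798034667969)
[ 0.54847599 -0.13066327  0.147     ]
[[ 0.5386 -0.1043  0.149 ]
 [ 0.5707 -0.1492  0.149 ]
 [ 0.5589 -0.1575  0.149 ]
 [ 0.5267 -0.1126  0.149 ]]
[np.float64(-54.4), np.float64(-145.0), np.float64(125.6)] [np.float64(0.0552), np.float64(0.0145), np.float64(0.0552)]
(array([ 0.54993727, -0.13194976,  0.13694777]), [np.float64(0.00042299897485292484), np.float64(0.0004229989748528985)])
```

View pics/sc5.png

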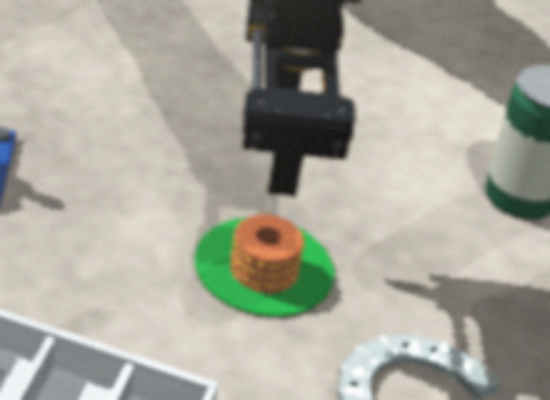

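Crop: the coil stands upright on the pad, at about (268,252) inside the green ellipse. Now to the screw.

```bash
python3 -m inch '[{"claw":85,"x":0.6,"y":-0.7,"z":-0.15,"ax":0,"ay":0,"az":0},{"claw":85,"x":1,"y":-0.6,"z":-0.23,"ax":0,"ay":0,"az":0},{"claw":85,"x":1,"y":-0.6,"z":-0.23,"ax":0,"ay":0,"az":0},{"claw":85,"x":1,"y":-0.5,"z":-0.23,"ax":0,"ay":0,"az":0},{"claw":85,"x":1,"y":-0.2,"z":-0.23,"ax":0,"ay":0,"az":0}]' 30
python3 -m inch '[{"claw":85,"x":1,"y":0,"z":-0.23,"ax":0,"ay":0,"az":0},{"claw":85,"x":1,"y":0,"z":-0.23,"ax":0,"ay":0,"az":0},{"claw":85,"x":1,"y":0,"z":-0.23,"ax":0,"ay":0,"az":0},{"claw":85,"x":1,"y":0,"z":-0.23,"ax":0,"ay":0,"az":0},{"claw":60,"x":1,"y":0,"z":-0.23,"ax":0,"ay":0,"az":0}]' 30
python3 -m inch '[{"claw":45,"x":1,"y":0,"z":-0.23,"ax":0,"ay":0,"az":0},{"claw":45,"x":1,"y":0,"z":-0.23,"ax":0,"ay":-1,"az":0},{"claw":45,"x":0,"y":0,"z":0,"ax":0,"ay":-1,"az":0},{"claw":45,"x":0,"y":0,"z":0,"ax":0,"ay":-1,"az":0},{"claw":45,"x":0,"y":0,"z":0,"ax":0,"ay":0,"az":0}]' 30
cat >> h.py <<'E'
def st(target=None):
    s=arm.read_state();R=Ro.from_rotvec(s["tcp_rot"]).as_matrix()
    yd=R[:,1]; c=R.T@np.cross(yd,[0,0,-1])/np.radians(6)
    print("t",round(s["t"],2),"pos",s["tool_pos"].round(4),"yaw",np.degrees(np.arctan2(R[1,2],R[0,2])).round(1),"tiltfix ax,az",c[[0,2]].round(2),"F",s["contact_force"].round(1),"M",s["wrist_torque"].round(2),"open",round(s["opening"]*1000,1),"j",s["joint_positions"].round(2))
    if target is not None: print("rows",rows_to(s,target).round(2))
    return s
E
python3 - <<'E'
from h import *
st([.55,-.132,.2])
E
```

```text
t: 9.0
tool_pos: [0.5399, 0.1119, 0.237]
tcp_rot: [-1.32, 0.998, -1.009]
contact_force: [-0.1, -0.9, 0.2]
opening: 0.0852
t: 9.5
tool_pos: [0.5467, -0.0478, 0.2389]
tcp_rot: [-1.319, 0.994, -1.011]
contact_force: [0.6, 0.0, 0.1]
opening: 0.0819
t: 10.0
tool_pos: [0.5481, -0.1183, 0.2381]
tcp_rot: [-1.429, 0.754, -0.771]
contact_force: [-0.5, 0.7, -0.1]
opening: 0.0481
t 10.0 pos [ 0.5481 -0.1183  0.2381] yaw 34.0 tiltfix ax,az [-0.08  0.07] F [-0.5  0.7 -0.1] M [ 0.05 -0.08 -0.03] open 48.1 j [ 0.72  0.26 -0.69  1.62  0.17  1.31  0.6 ]
rows [ 0.4   1.27 -0.21]
```

```bash
python3 -m inch '[{"claw":45,"x":0.4,"y":0.4,"z":-0.2,"ax":-0.08,"ay":-0.2,"az":0.07},{"claw":45,"x":0,"y":0.3,"z":0,"ax":0,"ay":0,"az":0},{"claw":45,"x":0,"y":0,"z":0,"ax":0,"ay":0,"az":0},{"claw":45,"x":0,"y":0,"z":0,"ax":0,"ay":0,"az":0},{"claw":45,"x":0,"y":0,"z":0,"ax":0,"ay":0,"az":0}]' 30
cat >> h.py <<'E'
def barmask(im,b):
    h=cv2.cvtColor(im,cv2.COLOR_BGR2HSV);m=cv2.inRange(h,(0,130,60),(34,255,255))|cv2.inRange(h,(172,130,60),(180,255,255))
    k=np.zeros_like(m);k[b[1]:b[3],b[0]:b[2]]=m[b[1]:b[3],b[0]:b[2]];return k
E
python3 - <<'E'
from h import *
s=st([.55,-.132,.14])
im=optics.read_camera("wrist");cv2.imwrite("pics/w6.png",im);C=cam("wrist",s)
print(proj(C,[.55,-.132,.149]))
E
```

```text
t: 10.5
tool_pos: [0.5499, -0.1288, 0.217]
tcp_rot: [-1.436, 0.752, -0.752]
contact_force: [0.4, -0.5, 1.3]
opening: 0.0446
t 10.5 pos [ 0.5499 -0.1288  0.217 ] yaw 34.7 tiltfix ax,az [-0.01 -0.  ] F [ 0.4 -0.5  1.3] M [ 0.1  -0.15  0.01] open 44.6 j [ 0.73  0.29 -0.68  1.63  0.19  1.29  0.62]
rows [ 0.09  2.57 -0.06]
[318.14222322 267.65483088]
```

View pics/w6.png

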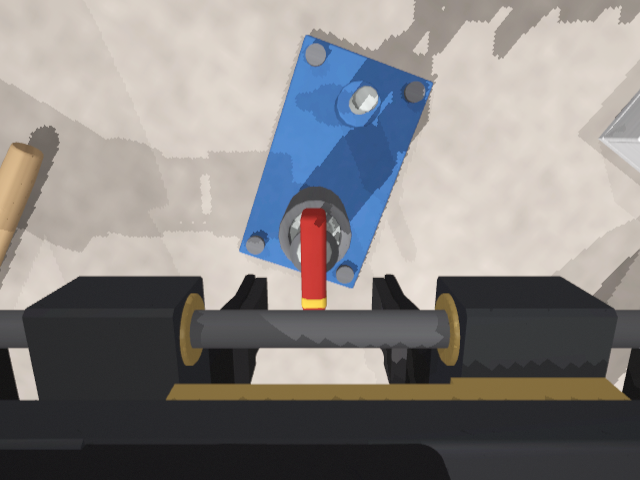

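Wrist view: the red bar runs vertically in the image, columns 301–326 and rows 208–308, with its yellow end at 303. It sits between the open fingers about 4 px left of the predicted column, so I shift by -0.13 along the tool's z and go down.

```bash
python3 -m inch '[{"claw":45,"x":0.08,"y":0.5,"z":-0.13,"ax":0,"ay":0,"az":0},{"claw":45,"x":0,"y":0.8,"z":0,"ax":0,"ay":0,"az":0},{"claw":45,"x":0,"y":0.8,"z":0,"ax":0,"ay":0,"az":0},{"claw":45,"x":0,"y":0.5,"z":0,"ax":0,"ay":0,"az":0},{"claw":45,"x":0,"y":0,"z":0,"ax":0,"ay":0,"az":0}]' 5
python3 - <<'E'
from h import *
s=st([.55,-.132,.135])
im=optics.read_camera("wrist");C=cam("wrist",s)
m=barmask(im,(200,120,440,310));ce,sx,l=blob(m);print(ce,sx)
cv2.imwrite("pics/w7.png",im)
E
```

```text
t: 11.05
tool_pos: [0.5477, -0.1334, 0.1346]
tcp_rot: [-1.436, 0.751, -0.755]
contact_force: [-0.6, 0.2, -0.0]
opening: 0.0449
t 11.05 pos [ 0.5477 -0.1334  0.1346] yaw 34.7 tiltfix ax,az [-0.02  0.02] F [-0.6  0.2 -0. ] M [ 0.01 -0.07 -0.  ] open 44.9 j [ 0.71  0.36 -0.66  1.73  0.24  1.13  0.58]
rows [ 0.   -0.01  0.09]
[322.09171927 276.01151133] [ 302  241   41   69 2693]
```

View pics/w7.png

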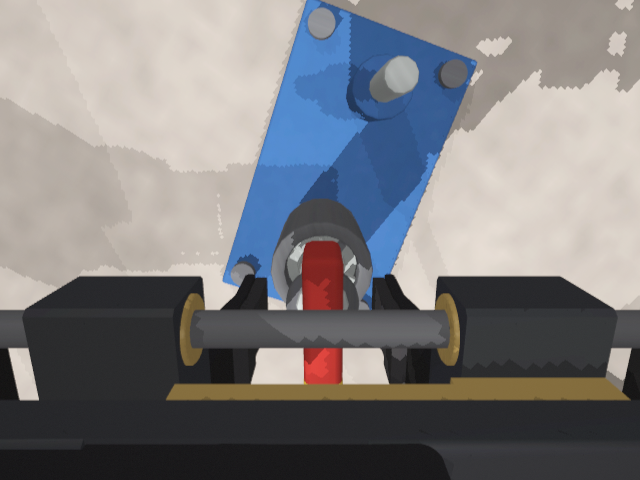

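Wrist view: the bar is centred between the fingers (columns 302–343, fingers 267–372). I close lightly to read the bar's thickness.

```bash
python3 -m inch '[{"claw":20,"x":0,"y":0,"z":0.03,"ax":0,"ay":0,"az":0},{"claw":20,"x":0,"y":0,"z":0,"ax":0,"ay":0,"az":0},{"claw":10,"x":0,"y":0,"z":0,"ax":0,"ay":0,"az":0},{"claw":8,"x":0,"y":0,"z":0,"ax":0,"ay":0,"az":0},{"claw":8,"x":0,"y":0,"z":0,"ax":0,"ay":0,"az":0}]' 3
python3 -m inch '[{"claw":8,"x":0,"y":0,"z":0,"ax":0,"ay":0,"az":0},{"claw":8,"x":0,"y":0,"z":0,"ax":0,"ay":0,"az":0},{"claw":8,"x":0,"y":0,"z":0,"ax":0,"ay":0,"az":0},{"claw":8,"x":0,"y":0,"z":0,"ax":0,"ay":0,"az":0},{"claw":8,"x":0,"y":0,"z":0,"ax":0,"ay":0,"az":0}]' 3
python3 - <<'E'
from h import *
st()
E
```

```text
t: 11.6
tool_pos: [0.5502, -0.1333, 0.1382]
tcp_rot: [-1.435, 0.747, -0.759]
contact_force: [-0.7, -0.7, -2.6]
opening: 0.0216
t: 12.1
tool_pos: [0.5501, -0.1332, 0.1382]
tcp_rot: [-1.435, 0.747, -0.759]
contact_force: [-0.1, 0.1, -2.2]
opening: 0.0216
t 12.1 pos [ 0.5501 -0.1332  0.1382] yaw 34.7 tiltfix ax,az [-0.04  0.05] F [-0.1  0.1 -2.2] M [-0.01 -0.14  0.03] open 21.6 j [ 0.71  0.36 -0.66  1.73  0.24  1.13  0.58]
```

```bash
python3 - <<'E'
from h import *
w=optics.read_camera("wrist");s=optics.read_camera("scene");t=optics.read_camera("top")
a=cv2.resize(w[180:420,200:440],(400,400));b=cv2.resize(s[190:310,210:330],(400,400))
cv2.imwrite("pics/p8.png",np.hstack([a,b]))
im0=cv2.imread("pics/scene0.png")
for i in(im0,s):
    m=barmask(i,(240,215,285,256));ce,sx,l=blob(m);print(ce.round(2),sx)
E
```

```text
[262.71 236.36] [251 231  24  12 245]
[253.8 242.4] [253 242   3   2   5]
```

View pics/p8.png

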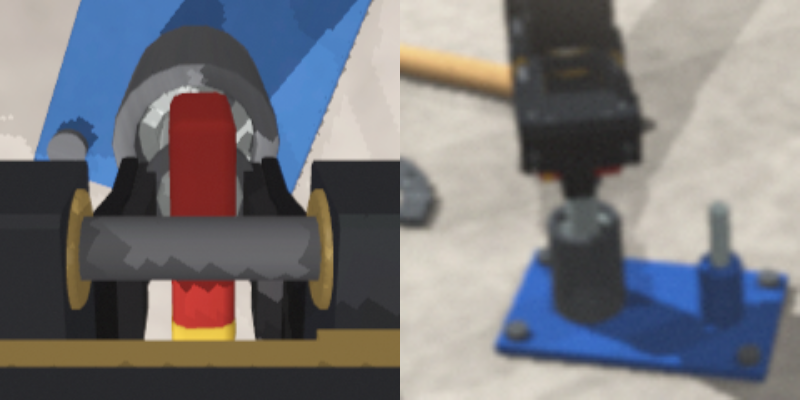

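The fingertips, reaching below the bar, have met the 22 mm shank: on the left the bar at (203,200) has gaps on both sides. I'll open and go up so that the tips stay above the bar's underside.

```bash
python3 -m inch '[{"claw":35,"x":0,"y":0,"z":0,"ax":0,"ay":0,"az":0},{"claw":35,"x":0,"y":0,"z":0,"ax":0,"ay":0,"az":0},{"claw":35,"x":0,"y":-0.37,"z":-0.03,"ax":0,"ay":0,"az":0},{"claw":30,"x":0,"y":0,"z":0,"ax":0,"ay":0,"az":0},{"claw":30,"x":0,"y":0,"z":0,"ax":0,"ay":0,"az":0}]' 3
python3 - <<'E'
from h import *
st([.55,-.132,.149])
w=optics.read_camera("wrist")
for b in((200,120,440,310),(200,345,440,385)):print(blob(barmask(w,b))[:2])
E
```

```text
t: 12.75
tool_pos: [0.5499, -0.1338, 0.1513]
tcp_rot: [-1.434, 0.746, -0.76]
contact_force: [-0.1, -0.0, 0.2]
opening: 0.0307
t 12.75 pos [ 0.5499 -0.1338  0.1513] yaw 34.7 tiltfix ax,az [-0.05  0.07] F [-0.1 -0.   0.2] M [ 0.02 -0.18  0.05] open 30.7 j [ 0.72  0.34 -0.67  1.72  0.23  1.15  0.59]
rows [-0.05  0.08  0.04]
(array([328.57226372, 268.77979864]), array([ 310,  226,   39,   84, 3079], dtype=int32))
(array([329.48046875, 358.53645833]), array([312, 348,  36,  24, 768], dtype=int32))
```

```bash
python3 -m inch '[{"claw":30,"x":-0.03,"y":0.05,"z":0.1,"ax":-0.05,"ay":0,"az":0.07},{"claw":20,"x":0,"y":0,"z":0,"ax":0,"ay":0,"az":0},{"claw":17,"x":0,"y":0,"z":0,"ax":0,"ay":0,"az":0},{"claw":17,"x":0,"y":0,"z":0,"ax":0,"ay":0,"az":0},{"claw":17,"x":0,"y":0,"z":0,"ax":0,"ay":0,"az":0}]' 3
python3 - <<'E'
from h import *
st([.55,-.132,.149])
w=optics.read_camera("wrist")
for b in((200,120,440,310),(200,345,440,385)):print(blob(barmask(w,b))[:2])
E
```

```text
t: 13.3
tool_pos: [0.5521, -0.1311, 0.1494]
tcp_rot: [-1.436, 0.754, -0.752]
contact_force: [-0.3, 0.3, 0.1]
opening: 0.0179
t 13.3 pos [ 0.5521 -0.1311  0.1494] yaw 34.7 tiltfix ax,az [ 0.   -0.01] F [-0.3  0.3  0.1] M [-0.08 -0.03 -0.01] open 17.9 j [ 0.71  0.36 -0.67  1.71  0.24  1.16  0.58]
rows [-0.01  0.01 -0.07]
(array([321.23541595, 270.82257508]), array([ 303,  230,   38,   80, 2897], dtype=int32))
(array([322.10995851, 361.18775934]), array([304, 348,  37,  29, 964], dtype=int32))
```

```bash
python3 -m inch '[{"claw":17,"x":0,"y":0,"z":-0.03,"ax":0,"ay":-1,"az":0},{"claw":17,"x":0,"y":0,"z":0,"ax":0,"ay":-1,"az":0},{"claw":17,"x":0,"y":0,"z":0,"ax":0,"ay":-1,"az":0},{"claw":17,"x":0,"y":0,"z":0,"ax":0,"ay":-1,"az":0},{"claw":17,"x":0,"y":0,"z":0,"ax":0,"ay":0,"az":0}]' 3
cat >> h.py <<'E'
def look():
    w=optics.read_camera("wrist");s=optics.read_camera("scene");t=optics.read_camera("top")
    m=barmask(w,(200,120,440,310));ce,sx,l=blob(m);r=cv2.minAreaRect(cv2.findNonZero(l))
    print("wrist",ce.round(1),sx,"angle",round(r[2],1),[round(x,1) for x in r[1]])
    try: print("scene",[x.round(1) for x in blob(barmask(s,(235,215,295,270)))[:2]])
    except ValueError: print("scene none")
    return w,s,t
E
python3 - <<'E'
from h import *
st([.5515,-.1315,.149]); look()
E
```

```text
t: 13.85
tool_pos: [0.5511, -0.1317, 0.1496]
tcp_rot: [-1.53, 0.417, -0.416]
contact_force: [-0.2, 0.1, -0.1]
opening: 0.0167
t 13.85 pos [ 0.5511 -0.1317  0.1496] yaw 59.5 tiltfix ax,az [-0.   -0.01] F [-0.2  0.1 -0.1] M [ 0.04 -0.13 -0.03] open 16.7 j [ 0.77  0.37 -0.74  1.7   0.27  1.17  1.  ]
rows [0.01 0.02 0.01]
wrist [325.4 271. ] [ 302  230   47   80 2941] angle 8.1 [38.5, 81.7]
scene [array([256. , 238.3]), array([252, 232,   9,  13,  95], dtype=int32)]
```

```bash
python3 -m inch '[{"claw":17,"x":0,"y":0,"z":0,"ax":0,"ay":-1,"az":0},{"claw":17,"x":0,"y":0,"z":0,"ax":0,"ay":-1,"az":0},{"claw":17,"x":0,"y":0,"z":0,"ax":0,"ay":-1,"az":0},{"claw":17,"x":0,"y":0,"z":0,"ax":0,"ay":0,"az":0},{"claw":17,"x":0,"y":0,"z":0,"ax":0,"ay":0,"az":0}]' 3
python3 - <<'E'
from h import *
st([.5515,-.1315,.149]); look()
E
```

```text
t: 14.5
tool_pos: [0.5511, -0.1314, 0.1497]
tcp_rot: [-1.563, 0.178, -0.176]
contact_force: [0.5, 0.3, 0.1]
opening: 0.0166
t 14.5 pos [ 0.5511 -0.1314  0.1497] yaw 77.1 tiltfix ax,az [-0.   -0.01] F [0.5 0.3 0.1] M [ 0.1  -0.12 -0.01] open 16.6 j [ 0.8   0.38 -0.79  1.7   0.29  1.18  1.28]
rows [0.01 0.02 0.  ]
wrist [325. 271.] [ 302  230   46   80 2929] angle 7.8 [38.4, 81.5]
scene [array([257.7, 239.5]), array([253, 232,  10,  15,  98], dtype=int32)]
```

```bash
python3 -m inch '[{"claw":17,"x":0,"y":0,"z":0,"ax":0,"ay":-1,"az":0},{"claw":17,"x":0,"y":0,"z":0,"ax":0,"ay":-1,"az":0},{"claw":17,"x":0,"y":0,"z":0,"ax":0,"ay":-1,"az":0},{"claw":17,"x":0,"y":0,"z":0,"ax":0,"ay":0,"az":0},{"claw":17,"x":0,"y":0,"z":0,"ax":0,"ay":0,"az":0}]' 3
python3 - <<'E'
from h import *
st([.5515,-.1315,.149]); look()
E
```

```text
t: 15.15
tool_pos: [0.551, -0.1313, 0.1497]
tcp_rot: [-1.57, -0.07, 0.072]
contact_force: [-0.1, -0.5, -1.0]
opening: 0.0166
t 15.15 pos [ 0.551  -0.1313  0.1497] yaw 95.2 tiltfix ax,az [ 0.   -0.01] F [-0.1 -0.5 -1. ] M [ 0.1  -0.07  0.02] open 16.6 j [ 0.85  0.4  -0.84  1.7   0.32  1.19  1.58]
rows [ 0.02  0.02 -0.01]
wrist [324.9 271. ] [ 302  230   46   80 2887] angle 7.7 [37.8, 81.4]
scene [array([259.4, 239.3]), array([255, 232,  10,  15, 110], dtype=int32)]
```

```bash
python3 -m inch '[{"claw":17,"x":0,"y":0,"z":0,"ax":0,"ay":-1,"az":0},{"claw":17,"x":0,"y":0,"z":0,"ax":0,"ay":-1,"az":0},{"claw":17,"x":0,"y":0,"z":0,"ax":0,"ay":-1,"az":0},{"claw":17,"x":0,"y":0,"z":0,"ax":0,"ay":0,"az":0},{"claw":17,"x":0,"y":0,"z":0,"ax":0,"ay":0,"az":0}]' 3
python3 - <<'E'
from h import *
st([.5515,-.1315,.149]); look()
E
```

```text
t: 15.8
tool_pos: [0.5507, -0.1317, 0.1497]
tcp_rot: [-1.548, -0.317, 0.32]
contact_force: [-0.3, -0.2, 0.6]
opening: 0.0169
t 15.8 pos [ 0.5507 -0.1317  0.1497] yaw 113.3 tiltfix ax,az [ 0.01 -0.02] F [-0.3 -0.2  0.6] M [ 0.1  -0.15 -0.01] open 16.9 j [ 0.89  0.42 -0.9   1.7   0.35  1.19  1.87]
rows [ 0.03  0.02 -0.01]
wrist [325.6 270.1] [ 302  228   47   82 2993] angle 8.3 [38.2, 83.3]
scene [array([261.5, 237.5]), array([257, 226,   9,  22, 126], dtype=int32)]
```

```bash
python3 -m inch '[{"claw":17,"x":0,"y":0,"z":0,"ax":0,"ay":-1,"az":0},{"claw":17,"x":0,"y":0,"z":0,"ax":0,"ay":-1,"az":0},{"claw":17,"x":0,"y":0,"z":0,"ax":0,"ay":-0.5,"az":0},{"claw":17,"x":0,"y":0,"z":0,"ax":0,"ay":0,"az":0},{"claw":17,"x":0,"y":0,"z":0,"ax":0,"ay":0,"az":0}]' 3
python3 - <<'E'
from h import *
st([.5515,-.1315,.149]); look()
E
```

```text
t: 16.45
tool_pos: [0.5507, -0.1316, 0.1497]
tcp_rot: [-1.508, -0.522, 0.526]
contact_force: [-0.3, -0.9, 0.3]
opening: 0.017
t 16.45 pos [ 0.5507 -0.1316  0.1497] yaw 128.4 tiltfix ax,az [ 0.01 -0.03] F [-0.3 -0.9  0.3] M [ 0.03 -0.03 -0.02] open 17.0 j [ 0.92  0.44 -0.95  1.7   0.38  1.2   2.12]
rows [ 0.02  0.02 -0.01]
wrist [325.5 267.9] [ 303  224   44   86 2874] angle 8.7 [35.4, 85.9]
scene [array([262.5, 239. ]), array([259, 229,   8,  22, 130], dtype=int32)]
```

The bar narrowed from 38 to 35.4 px and its far end moved from row 230 to 224: it has dropped about 8 mm, after 70–85° back. Now forward, still loosely straddling the bar.

```bash
python3 -m inch '[{"claw":17,"x":0,"y":0.1,"z":0,"ax":0,"ay":0.5,"az":-0.02},{"claw":17,"x":0,"y":0.05,"z":0,"ax":0,"ay":1,"az":0},{"claw":17,"x":0,"y":0.01,"z":0,"ax":0,"ay":1,"az":0},{"claw":17,"x":0,"y":0.01,"z":0,"ax":0,"ay":1,"az":0},{"claw":17,"x":0,"y":0.01,"z":0,"ax":0,"ay":1,"az":0}]' 3
python3 -m inch '[{"claw":17,"x":0,"y":0.01,"z":0,"ax":0,"ay":1,"az":0},{"claw":17,"x":0,"y":0.01,"z":0,"ax":0,"ay":1,"az":0},{"claw":17,"x":0,"y":0.01,"z":0,"ax":0,"ay":1,"az":0},{"claw":17,"x":0,"y":0.01,"z":0,"ax":0,"ay":1,"az":0},{"claw":17,"x":0,"y":0.01,"z":0,"ax":0,"ay":0,"az":0}]' 3
python3 - <<'E'
from h import *
st([.551,-.1315,.14]); look()
E
```

```text
t: 17.1
tool_pos: [0.5508, -0.1312, 0.1443]
tcp_rot: [-1.567, -0.141, 0.14]
contact_force: [-0.5, 0.8, 0.3]
opening: 0.017
t: 17.6
tool_pos: [0.5504, -0.13, 0.143]
tcp_rot: [-1.561, 0.207, -0.206]
contact_force: [0.3, -0.3, -0.1]
opening: 0.0175
t 17.6 pos [ 0.5504 -0.13    0.143 ] yaw 74.9 tiltfix ax,az [ 0.01 -0.01] F [ 0.3 -0.3 -0.1] M [ 0.03 -0.18  0.  ] open 17.5 j [ 0.79  0.39 -0.78  1.71  0.29  1.16  1.24]
rows [ 0.03  0.1  -0.04]
wrist [313.3 269. ] [ 292  226   45   84 2954] angle 81.9 [85.3, 36.6]
scene [array([259.4, 243.1]), array([256, 236,   8,  14,  85], dtype=int32)]
```

```bash
python3 -m inch '[{"claw":17,"x":0.02,"y":0.02,"z":-0.04,"ax":0,"ay":1,"az":0},{"claw":17,"x":0,"y":0.01,"z":0,"ax":0,"ay":1,"az":0},{"claw":17,"x":0,"y":0.01,"z":0,"ax":0,"ay":1,"az":0},{"claw":17,"x":0,"y":0.01,"z":0,"ax":0,"ay":1,"az":0},{"claw":17,"x":0,"y":0.01,"z":0,"ax":0,"ay":1,"az":0}]' 3
python3 -m inch '[{"claw":17,"x":0,"y":0.01,"z":0,"ax":0,"ay":1,"az":0},{"claw":17,"x":0,"y":0.01,"z":0,"ax":0,"ay":1,"az":0},{"claw":17,"x":0,"y":0.01,"z":0,"ax":0,"ay":1,"az":0},{"claw":17,"x":0,"y":0.01,"z":0,"ax":0,"ay":1,"az":0},{"claw":17,"x":0,"y":0.01,"z":0,"ax":0,"ay":1,"az":0}]' 3
python3 - <<'E'
from h import *
st([.551,-.1315,.14]); look()
E
```

```text
t: 18.25
tool_pos: [0.5509, -0.1312, 0.1414]
tcp_rot: [-1.481, 0.617, -0.615]
contact_force: [-1.0, -0.2, 0.9]
opening: 0.0169
t: 18.75
tool_pos: [0.5509, -0.1323, 0.1402]
tcp_rot: [-1.317, 1.025, -1.025]
contact_force: [-1.2, -2.5, 1.0]
opening: 0.0171
t 18.75 pos [ 0.5509 -0.1323  0.1402] yaw 14.2 tiltfix ax,az [0.01 0.  ] F [-1.2 -2.5  1. ] M [-0.32  0.05  0.06] open 17.1 j [ 0.66  0.35 -0.6   1.72  0.21  1.14  0.24]
rows [-0.03  0.01  0.01]
wrist [312.5 269.1] [ 291  226   46   84 2931] angle 80.9 [85.6, 36.4]
scene [array([271., 242.]), array([267, 237,   9,  11,  82], dtype=int32)]
```

```bash
python3 -m inch '[{"claw":17,"x":0,"y":0.01,"z":0,"ax":0,"ay":1,"az":0},{"claw":17,"x":0,"y":0.01,"z":0,"ax":0,"ay":1,"az":0},{"claw":17,"x":0,"y":0.01,"z":0,"ax":0,"ay":1,"az":0},{"claw":17,"x":0,"y":0.01,"z":0,"ax":0,"ay":1,"az":0},{"claw":17,"x":0,"y":0.01,"z":0,"ax":0,"ay":1,"az":0}]' 3
python3 -m inch '[{"claw":17,"x":0,"y":0.01,"z":0,"ax":0,"ay":1,"az":0},{"claw":17,"x":0,"y":0.01,"z":0,"ax":0,"ay":1,"az":0},{"claw":17,"x":0,"y":0.01,"z":0,"ax":0,"ay":1,"az":0},{"claw":17,"x":0,"y":0.01,"z":0,"ax":0,"ay":1,"az":0},{"claw":17,"x":0,"y":0.01,"z":0,"ax":0,"ay":0,"az":0}]' 3
python3 - <<'E'
from h import *
st([.551,-.1315,.14]); look()
E
```

```text
t: 19.4
tool_pos: [0.5507, -0.1325, 0.1387]
tcp_rot: [-1.074, 1.402, -1.401]
contact_force: [-1.0, -1.3, 1.2]
opening: 0.017
t: 19.9
tool_pos: [0.5498, -0.1331, 0.1373]
tcp_rot: [-0.811, 1.691, -1.69]
contact_force: [-0.9, -0.6, 0.6]
opening: 0.0172
t 19.9 pos [ 0.5498 -0.1331  0.1373] yaw -38.9 tiltfix ax,az [0.02 0.03] F [-0.9 -0.6  0.6] M [-0.08  0.04 -0.02] open 17.2 j [ 0.54  0.33 -0.46  1.73  0.16  1.13 -0.64]
rows [-0.07 -0.09 -0.  ]
wrist [313.6 271.5] [ 293  231   44   79 2746] angle 82.2 [80.1, 36.4]
scene [array([265.2, 243.3]), array([259, 234,  12,  19, 121], dtype=int32)]
```

```bash
python3 -m inch '[{"claw":17,"x":-0.06,"y":0.01,"z":0,"ax":0.02,"ay":1,"az":0.03},{"claw":17,"x":0,"y":0.01,"z":0,"ax":0,"ay":1,"az":0},{"claw":17,"x":0,"y":0.01,"z":0,"ax":0,"ay":1,"az":0},{"claw":17,"x":0,"y":0.01,"z":0,"ax":0,"ay":1,"az":0},{"claw":17,"x":0,"y":0.01,"z":0,"ax":0,"ay":1,"az":0}]' 3
python3 -m inch '[{"claw":17,"x":0,"y":0.01,"z":0,"ax":0,"ay":1,"az":0},{"claw":17,"x":0,"y":0.01,"z":0,"ax":0,"ay":1,"az":0},{"claw":17,"x":0,"y":0.01,"z":0,"ax":0,"ay":1,"az":0},{"claw":17,"x":0,"y":0.01,"z":0,"ax":0,"ay":1,"az":0},{"claw":17,"x":0,"y":0.01,"z":0,"ax":0,"ay":0,"az":0}]' 3
python3 - <<'E'
from h import *
st([.551,-.1315,.14]); look()
E
```

```text
t: 20.55
tool_pos: [0.5501, -0.131, 0.1358]
tcp_rot: [-0.382, 2.021, -2.017]
contact_force: [-1.6, 0.7, 3.6]
opening: 0.0176
t: 21.05
tool_pos: [0.5498, -0.1297, 0.1344]
tcp_rot: [-0.047, -2.199, 2.193]
contact_force: [0.4, 0.7, -0.2]
opening: 0.0177
t 21.05 pos [ 0.5498 -0.1297  0.1344] yaw -92.7 tiltfix ax,az [0.03 0.04] F [ 0.4  0.7 -0.2] M [0.08 0.09 0.01] open 17.7 j [ 0.43  0.31 -0.33  1.74  0.11  1.11 -1.55]
rows [-0.04 -0.19  0.06]
wrist [313.5 275.2] [ 291  238   47   72 2630] angle 80.5 [74.1, 38.5]
scene [array([261.3, 245.7]), array([257, 237,   8,  17,  90], dtype=int32)]
```

```bash
python3 -m inch '[{"claw":85,"x":-0.04,"y":0,"z":0.06,"ax":0.03,"ay":0,"az":0.04},{"claw":85,"x":0,"y":-0.1,"z":0,"ax":0,"ay":0,"az":0},{"claw":85,"x":0,"y":0,"z":0,"ax":0,"ay":0,"az":0},{"claw":85,"x":0,"y":0,"z":0,"ax":0,"ay":0,"az":0},{"claw":85,"x":0,"y":0,"z":0,"ax":0,"ay":0,"az":0}]' 3
python3 - <<'E'
from h import *
st([.551,-.1315,.137]); look()
E
```

```text
t: 21.7
tool_pos: [0.5513, -0.132, 0.1376]
tcp_rot: [-0.043, -2.203, 2.204]
contact_force: [-0.0, -0.7, 0.7]
opening: 0.049
t 21.7 pos [ 0.5513 -0.132   0.1376] yaw -92.1 tiltfix ax,az [-0.01 -0.02] F [-0.  -0.7  0.7] M [ 0.02 -0.   -0.02] open 49.0 j [ 0.43  0.31 -0.33  1.74  0.11  1.11 -1.54]
rows [ 0.01  0.02 -0.02]
wrist [303.7 277.7] [ 281  242   47   68 2531] angle 80.5 [69.7, 40.1]
scene [array([264.7, 243.4]), array([259, 233,  12,  21, 136], dtype=int32)]
```

```bash
python3 -m inch '[{"claw":86,"x":0,"y":0,"z":0,"ax":0,"ay":0,"az":0},{"claw":86,"x":0,"y":0,"z":0,"ax":0,"ay":0,"az":0},{"claw":86,"x":0,"y":0,"z":0,"ax":0,"ay":0,"az":0},{"claw":86,"x":0,"y":0,"z":0,"ax":0,"ay":0,"az":0},{"claw":86,"x":0,"y":0,"z":0,"ax":0,"ay":0,"az":0}]' 20
python3 - <<'E'
from h import *
st([.551,-.1315,.137]); w,s,t=look()
cv2.imwrite("pics/p9.png",np.hstack([cv2.resize(w[180:420,160:480],(400,300)),cv2.resize(s[190:290,210:340],(400,300))]))
E
```

```text
t: 22.35
tool_pos: [0.5512, -0.1319, 0.1374]
tcp_rot: [-0.042, -2.203, 2.204]
contact_force: [-0.3, 0.8, -0.0]
opening: 0.0855
t 22.35 pos [ 0.5512 -0.1319  0.1374] yaw -92.1 tiltfix ax,az [-0.   -0.01] F [-0.3  0.8 -0. ] M [ 0.   -0.01 -0.01] open 85.5 j [ 0.43  0.31 -0.33  1.74  0.11  1.11 -1.54]
rows [ 0.01  0.01 -0.01]
wrist [304.3 277.5] [ 282  242   47   68 2539] angle 81.3 [69.5, 40.1]
scene [array([265.2, 242.9]), array([259, 233,  13,  21, 149], dtype=int32)]
```

View pics/p9.png

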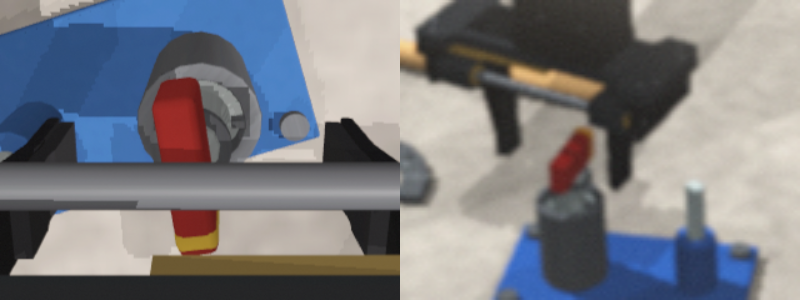

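Left (wrist): fingers wide open around the bar, red end at (178,90) and yellow end at (197,243). Right (scene): bar low over the boss at (572,160), fingers clear of it. I triangulate its height.

```bash
python3 - <<'E'
from h import *
s=arm.read_state();w=optics.read_camera("wrist");sc=optics.read_camera("scene");C=cam("wrist",s);D=cam("scene")
a=blob(barmask(w,(260,345,380,390)));print("wrist low part",a[0],a[1])
yw=blob(mask(w,"yellow",(260,345,380,395)));ys=blob(mask(sc,"yellow",(250,222,295,262)));print(yw[:2],ys[:2])
print("yellow",tri(ray(C,*yw[0]),ray(D,*ys[0])))
b=blob(barmask(sc,(235,215,295,270)));print(b[:2])
# whole-bar hull in the wrist: centroid of hull vs scene centroid
m=barmask(w,(260,200,380,395));h=cv2.convexHull(cv2.findNonZero(m));M=cv2.moments(h);cw=(M["m10"]/M["m00"],M["m01"]/M["m00"])
print("bar",cw,tri(ray(C,*cw),ray(D,*b[0])))
E
```

```text
wrist low part [320.58240469 371.00997067] [ 283  348   97   42 1705]Traceback (most recent call last):
  File "<stdin>", line 4, in <module>
  File "h.py", line 28, in blob
    n,l,st,ce=cv2.connectedComponentsWithStats(m); i=1+np.argmax(st[1:,4]); return ce[i],st[i],(l==i).astype(np.uint8)
                                                       ~~~~~~~~~^^^^^^^^^^
    return _wrapfunc(a, 'argmax', axis=axis, out=out, **kwds)
    return bound(*args, **kwds)
ValueError: attempt to get argmax of an empty sequence
```

```bash
cat >> h.py <<'E'
def barz(im,box=(235,215,295,270),xy=(.550,-.132)):
    b=blob(barmask(im,box));o,d=ray(cam("scene"),*b[0]);A=np.c_[d,[0,0,-1]];k=np.linalg.lstsq(A,np.array([*xy,0])-o,rcond=None)[0]
    print("scene bar",b[0].round(1),b[1],"height of bar centre",k[1].round(4),"-> origin",(k[1]-.097).round(4))
E
python3 - <<'E'
from h import *
barz(cv2.imread("pics/scene0.png")); barz(optics.read_camera("scene"))
E
```

```text
scene bar [262.7 236.4] [251 231  24  12 245] height of bar centre 0.1369 -> origin 0.0399
scene bar [265.1 243. ] [259 233  13  21 151] height of bar centre 0.1183 -> origin 0.0213
```

```bash
python3 -m inch '[{"claw":86,"x":0,"y":0,"z":0,"ax":0,"ay":-1,"az":0},{"claw":86,"x":0,"y":0,"z":0,"ax":0,"ay":-1,"az":0},{"claw":86,"x":0,"y":0,"z":0,"ax":0,"ay":-1,"az":0},{"claw":86,"x":0,"y":0,"z":0,"ax":0,"ay":-1,"az":0},{"claw":86,"x":0,"y":0,"z":0,"ax":0,"ay":-1,"az":0}]' 20
python3 -m inch '[{"claw":86,"x":0,"y":0,"z":0,"ax":0,"ay":-1,"az":0},{"claw":86,"x":0,"y":0,"z":0,"ax":0,"ay":-1,"az":0},{"claw":86,"x":0,"y":0,"z":0,"ax":0,"ay":-1,"az":0},{"claw":86,"x":0,"y":0,"z":0,"ax":0,"ay":-1,"az":0},{"claw":86,"x":0,"y":0,"z":0,"ax":0,"ay":-1,"az":0}]' 20
python3 -m inch '[{"claw":86,"x":0,"y":0,"z":0,"ax":0,"ay":-1,"az":0},{"claw":86,"x":0,"y":0,"z":0,"ax":0,"ay":-1,"az":0},{"claw":86,"x":0,"y":0,"z":0,"ax":0,"ay":-1,"az":0},{"claw":86,"x":0,"y":0,"z":0,"ax":0,"ay":-1,"az":0},{"claw":86,"x":0,"y":0,"z":0,"ax":0,"ay":-1,"az":0}]' 20
python3 - <<'E'
from h import *
st([.551,-.132,.137])
E
```

```text
t: 23.15
tool_pos: [0.5512, -0.1318, 0.1375]
tcp_rot: [-0.498, 1.937, -1.939]
contact_force: [0.7, -0.0, 0.5]
opening: 0.0864
t: 23.65
tool_pos: [0.5512, -0.1319, 0.1376]
tcp_rot: [-0.915, 1.58, -1.582]
contact_force: [0.6, -0.9, 0.5]
opening: 0.0857
t: 24.15
tool_pos: [0.5512, -0.1321, 0.1376]
tcp_rot: [-1.221, 1.189, -1.192]
contact_force: [-0.8, -0.4, -0.5]
opening: 0.086
t 24.15 pos [ 0.5512 -0.1321  0.1376] yaw 1.4 tiltfix ax,az [-0.01  0.01] F [-0.8 -0.4 -0.5] M [ 0.03 -0.08  0.04] open 86.0 j [ 0.63  0.34 -0.56  1.73  0.2   1.13  0.03]
rows [-0.    0.02 -0.01]
```

```bash
python3 -m inch '[{"claw":86,"x":0,"y":0,"z":0,"ax":0,"ay":-1,"az":0},{"claw":86,"x":0,"y":0,"z":0,"ax":0,"ay":-1,"az":0},{"claw":86,"x":0,"y":0,"z":0,"ax":0,"ay":-1,"az":0},{"claw":86,"x":0,"y":0,"z":0,"ax":0,"ay":-1,"az":0},{"claw":86,"x":0,"y":0,"z":0,"ax":0,"ay":-1,"az":0}]' 20
python3 -m inch '[{"claw":86,"x":0,"y":0,"z":0,"ax":0,"ay":-1,"az":0},{"claw":86,"x":0,"y":0,"z":0,"ax":0,"ay":-1,"az":0},{"claw":86,"x":0,"y":0,"z":0,"ax":0,"ay":-1,"az":0},{"claw":86,"x":0,"y":0,"z":0,"ax":0,"ay":-1,"az":0},{"claw":86,"x":0,"y":0,"z":0,"ax":0,"ay":-1,"az":0}]' 20
python3 -m inch '[{"claw":60,"x":0,"y":0,"z":0,"ax":0,"ay":-1,"az":0},{"claw":50,"x":0,"y":0,"z":0,"ax":0,"ay":-1,"az":0},{"claw":40,"x":0,"y":0,"z":0,"ax":0,"ay":-1,"az":0},{"claw":40,"x":0,"y":0,"z":0,"ax":0,"ay":-1,"az":0},{"claw":40,"x":0,"y":0,"z":0,"ax":0,"ay":-0.5,"az":0}]' 20
python3 - <<'E'
from h import *
st([.551,-.132,.137]); w,s,t=look(); barz(s)
E
```

```text
t: 24.65
tool_pos: [0.5512, -0.1324, 0.1377]
tcp_rot: [-1.427, 0.778, -0.781]
contact_force: [0.2, 0.8, 0.4]
opening: 0.0858
t: 25.15
tool_pos: [0.5512, -0.1327, 0.1378]
tcp_rot: [-1.542, 0.355, -0.358]
contact_force: [-0.8, 0.7, -0.4]
opening: 0.0859
t: 25.65
tool_pos: [0.5512, -0.1333, 0.1379]
tcp_rot: [-1.572, -0.032, 0.029]
contact_force: [0.3, -0.3, 0.3]
opening: 0.0538
t 25.65 pos [ 0.5512 -0.1333  0.1379] yaw 92.2 tiltfix ax,az [0.02 0.02] F [ 0.3 -0.3  0.3] M [ 0.1  -0.15  0.03] open 53.8 j [ 0.83  0.41 -0.82  1.71  0.32  1.16  1.53]
rows [-0.    0.03  0.04]
wrist [331.8 266.6] [ 311  223   42   87 3052] angle 85.0 [87.7, 37.4]
scene [array([264.5, 243.6]), array([259, 233,  11,  21, 130], dtype=int32)]
scene bar [264.5 243.6] [259 233  11  21 130] height of bar centre 0.1168 -> origin 0.0198
```

```bash
python3 -m inch '[{"claw":30,"x":0,"y":0,"z":0.08,"ax":0.02,"ay":0,"az":0.02},{"claw":20,"x":0,"y":0,"z":0,"ax":0,"ay":0,"az":0},{"claw":17,"x":0,"y":0,"z":0,"ax":0,"ay":0,"az":0},{"claw":17,"x":0,"y":0,"z":0,"ax":0,"ay":0,"az":0},{"claw":17,"x":0,"y":0,"z":0,"ax":0,"ay":0,"az":0}]' 3
python3 -m inch '[{"claw":17,"x":0,"y":0.01,"z":0,"ax":0,"ay":1,"az":0},{"claw":17,"x":0,"y":0.01,"z":0,"ax":0,"ay":1,"az":0},{"claw":17,"x":0,"y":0.01,"z":0,"ax":0,"ay":1,"az":0},{"claw":17,"x":0,"y":0.01,"z":0,"ax":0,"ay":1,"az":0},{"claw":17,"x":0,"y":0.01,"z":0,"ax":0,"ay":0,"az":0}]' 3
python3 - <<'E'
from h import *
st([.551,-.132,.137]); w,s,t=look(); barz(s)
E
```

```text
t: 26.3
tool_pos: [0.5511, -0.1304, 0.1379]
tcp_rot: [-1.57, -0.022, 0.023]
contact_force: [0.0, -0.0, -0.0]
opening: 0.0177
t: 26.8
tool_pos: [0.5509, -0.1303, 0.1365]
tcp_rot: [-1.547, 0.32, -0.318]
contact_force: [-0.6, -0.2, 0.3]
opening: 0.0171
t 26.8 pos [ 0.5509 -0.1303  0.1365] yaw 66.7 tiltfix ax,az [ 0.   -0.01] F [-0.6 -0.2  0.3] M [ 0.02 -0.13  0.  ] open 17.1 j [ 0.77  0.39 -0.74  1.72  0.28  1.15  1.11]
rows [ 0.03 -0.02 -0.05]
wrist [313.1 267.9] [ 291  224   46   86 3006] angle 81.8 [87.2, 37.1]
scene [array([258.5, 246.2]), array([255, 240,   8,  13,  76], dtype=int32)]
scene bar [258.5 246.2] [255 240   8  13  76] height of bar centre 0.111 -> origin 0.014
```

```bash
python3 -m inch '[{"claw":17,"x":0.02,"y":0.01,"z":-0.05,"ax":0,"ay":1,"az":0},{"claw":17,"x":0,"y":0.01,"z":0,"ax":0,"ay":1,"az":0},{"claw":17,"x":0,"y":0.01,"z":0,"ax":0,"ay":1,"az":0},{"claw":17,"x":0,"y":0.01,"z":0,"ax":0,"ay":1,"az":0},{"claw":17,"x":0,"y":0.01,"z":0,"ax":0,"ay":1,"az":0}]' 3
python3 -m inch '[{"claw":17,"x":0,"y":0.01,"z":0,"ax":0,"ay":1,"az":0},{"claw":17,"x":0,"y":0.01,"z":0,"ax":0,"ay":1,"az":0},{"claw":17,"x":0,"y":0.01,"z":0,"ax":0,"ay":1,"az":0},{"claw":17,"x":0,"y":0.01,"z":0,"ax":0,"ay":1,"az":0},{"claw":17,"x":0,"y":0.01,"z":0,"ax":0,"ay":1,"az":0}]' 3
python3 -m inch '[{"claw":17,"x":0,"y":0.01,"z":0,"ax":0,"ay":1,"az":0},{"claw":17,"x":0,"y":0.01,"z":0,"ax":0,"ay":1,"az":0},{"claw":17,"x":0,"y":0.01,"z":0,"ax":0,"ay":1,"az":0},{"claw":17,"x":0,"y":0.01,"z":0,"ax":0,"ay":1,"az":0},{"claw":17,"x":0,"y":0.01,"z":0,"ax":0,"ay":0,"az":0}]' 3
python3 - <<'E'
from h import *
st([.551,-.132,.13]); w,s,t=look(); barz(s)
E
```

```text
t: 27.45
tool_pos: [0.5511, -0.132, 0.1351]
tcp_rot: [-1.445, 0.727, -0.725]
contact_force: [0.1, 0.4, 1.4]
opening: 0.0173
t: 27.95
tool_pos: [0.5509, -0.1335, 0.1338]
tcp_rot: [-1.258, 1.131, -1.13]
contact_force: [-1.1, -0.2, 1.4]
opening: 0.0171
t: 28.45
tool_pos: [0.5502, -0.135, 0.1323]
tcp_rot: [-1.043, 1.443, -1.442]
contact_force: [-1.2, -0.1, -0.2]
opening: 0.0172
t 28.45 pos [ 0.5502 -0.135   0.1323] yaw -18.4 tiltfix ax,az [0.02 0.02] F [-1.2 -0.1 -0.2] M [-0.05 -0.08 -0.01] open 17.2 j [ 0.58  0.34 -0.5   1.73  0.18  1.12 -0.3 ]
rows [-0.1   0.08 -0.  ]
wrist [313.4 267.9] [ 292  224   45   86 2983] angle 82.9 [86.8, 37.5]
scene [array([267.3, 245.9]), array([261, 239,  13,  15, 135], dtype=int32)]
scene bar [267.3 245.9] [261 239  13  15 135] height of bar centre 0.1099 -> origin 0.0129
```

```bash
python3 -m inch '[{"claw":17,"x":-0.1,"y":0.01,"z":0,"ax":0.02,"ay":1,"az":0.02},{"claw":17,"x":0,"y":0.01,"z":0,"ax":0,"ay":1,"az":0},{"claw":17,"x":0,"y":0.01,"z":0,"ax":0,"ay":1,"az":0},{"claw":17,"x":0,"y":0.01,"z":0,"ax":0,"ay":1,"az":0},{"claw":17,"x":0,"y":0.01,"z":0,"ax":0,"ay":1,"az":0}]' 3
python3 -m inch '[{"claw":17,"x":0,"y":0.03,"z":0,"ax":0,"ay":0.5,"az":0},{"claw":86,"x":0,"y":0,"z":0,"ax":0,"ay":0,"az":0},{"claw":86,"x":0,"y":0,"z":0,"ax":0,"ay":0,"az":0},{"claw":86,"x":0,"y":0,"z":0,"ax":0,"ay":0,"az":0},{"claw":86,"x":0,"y":0,"z":0,"ax":0,"ay":0,"az":0}]' 20
python3 -m inch '[{"claw":86,"x":0,"y":0,"z":0,"ax":0,"ay":0,"az":0},{"claw":86,"x":0,"y":0,"z":0,"ax":0,"ay":0,"az":0},{"claw":86,"x":0,"y":0,"z":0,"ax":0,"ay":0,"az":0},{"claw":86,"x":0,"y":0,"z":0,"ax":0,"ay":0,"az":0},{"claw":86,"x":0,"y":0,"z":0,"ax":0,"ay":0,"az":0}]' 20
python3 - <<'E'
from h import *
st([.551,-.132,.13]); w,s,t=look(); barz(s)
cv2.imwrite("pics/p10.png",np.hstack([cv2.resize(w[180:420,160:480],(400,300)),cv2.resize(s[190:290,210:340],(400,300))]))
E
```

```text
t: 29.1
tool_pos: [0.5501, -0.1331, 0.1308]
tcp_rot: [-0.687, 1.799, -1.799]
contact_force: [-2.2, -0.5, 2.9]
opening: 0.0181
t: 29.6
tool_pos: [0.5502, -0.133, 0.1303]
tcp_rot: [-0.651, 1.828, -1.828]
contact_force: [-0.4, 0.1, 0.2]
opening: 0.0418
t: 30.1
tool_pos: [0.5502, -0.1329, 0.13]
tcp_rot: [-0.652, 1.827, -1.827]
contact_force: [0.2, -0.0, 0.1]
opening: 0.0807
t 30.1 pos [ 0.5502 -0.1329  0.13  ] yaw -50.8 tiltfix ax,az [0.01 0.02] F [ 0.2 -0.   0.1] M [-0.01 -0.04 -0.02] open 80.7 j [ 0.51  0.33 -0.42  1.74  0.15  1.11 -0.84]
rows [-0.04  0.   -0.01]
wrist [313.6 271.9] [ 292  232   46   78 2683] angle 80.8 [79.7, 37.8]
scene [array([262.8, 245.1]), array([257, 235,  13,  21, 141], dtype=int32)]
scene bar [262.8 245.1] [257 235  13  21 141] height of bar centre 0.113 -> origin 0.016
```

View pics/p10.png

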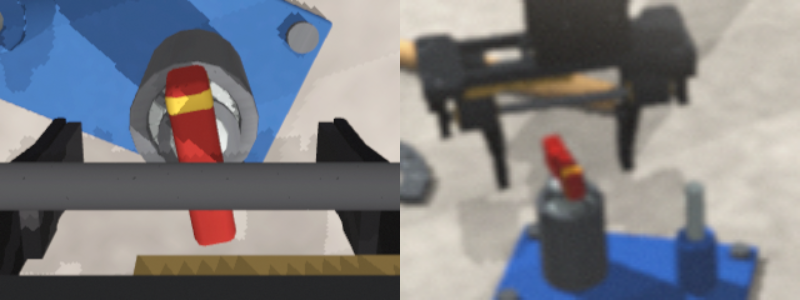

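Left (wrist): bar from (190,80) to (213,240), centred between the open fingers. Right (scene): bar low over the boss at (563,167), upright; its origin comes out near 15–16 mm. Now the final grip.

```bash
python3 -m inch '[{"claw":30,"x":-0.03,"y":0,"z":0,"ax":0.01,"ay":0,"az":0.02},{"claw":20,"x":0,"y":0,"z":0,"ax":0,"ay":0,"az":0},{"claw":18,"x":0,"y":0,"z":0,"ax":0,"ay":0,"az":0},{"claw":18,"x":0,"y":0,"z":0,"ax":0,"ay":0,"az":0},{"claw":18,"x":0,"y":0,"z":0,"ax":0,"ay":0,"az":0}]' 10
python3 -m inch '[{"claw":16,"x":0,"y":0,"z":0,"ax":0,"ay":0,"az":0},{"claw":14,"x":0,"y":0,"z":0,"ax":0,"ay":0,"az":0},{"claw":10,"x":0,"y":0,"z":0,"ax":0,"ay":0,"az":0},{"claw":10,"x":0,"y":0,"z":0,"ax":0,"ay":0,"az":0},{"claw":10,"x":0,"y":0,"z":0,"ax":0,"ay":0,"az":0}]' 10
python3 -m inch '[{"claw":10,"x":0,"y":0,"z":0,"ax":0,"ay":0,"az":0},{"claw":10,"x":0,"y":0,"z":0,"ax":0,"ay":0,"az":0},{"claw":10,"x":0,"y":0,"z":0,"ax":0,"ay":0,"az":0},{"claw":10,"x":0,"y":0,"z":0,"ax":0,"ay":0,"az":0},{"claw":10,"x":0,"y":0,"z":0,"ax":0,"ay":0,"az":0}]' 10
python3 - <<'E'
from h import *
s0=st([.551,-.132,.13]); w,s,t=look(); barz(s)
c=blob(mask(s,"orange",(390,270,470,350)));print("coil",c[0],c[1],plane(cam("scene"),*c[0],.024))
a=cv2.imread("pics/scene0.png");d=cv2.absdiff(a,s).max(2)
for n,b in dict(hammer=(180,190,285,230),shoe_a=(160,230,225,265),rasp=(60,215,182,320),shoe_b=(450,350,525,405),tin=(512,245,558,308)).items():
    print(n,(d[b[1]:b[3],b[0]:b[2]]>60).mean().round(3))
cv2.imwrite("pics/p11.png",np.hstack([cv2.resize(w[180:420,160:480],(400,300)),cv2.resize(s[150:420,150:510],(400,300))]))
E
```

```text
t: 30.75
tool_pos: [0.5509, -0.1323, 0.1301]
tcp_rot: [-0.65, 1.826, -1.826]
contact_force: [0.2, 0.0, 0.1]
opening: 0.0542
t: 31.25
tool_pos: [0.5508, -0.1322, 0.13]
tcp_rot: [-0.65, 1.826, -1.826]
contact_force: [-0.8, 1.2, -1.5]
opening: 0.0152
t: 31.75
tool_pos: [0.5506, -0.1319, 0.1298]
tcp_rot: [-0.65, 1.827, -1.826]
contact_force: [-0.3, 0.5, 0.3]
opening: 0.014
t 31.75 pos [ 0.5506 -0.1319  0.1298] yaw -50.8 tiltfix ax,az [0.01 0.  ] F [-0.3  0.5  0.3] M [ 0.02  0.04 -0.03] open 14.0 j [ 0.51  0.33 -0.42  1.74  0.15  1.11 -0.84]
rows [-0.01 -0.01  0.01]
wrist [319.2 273.4] [ 301  236   38   74 2595] angle 90.0 [73.0, 37.0]
scene [array([263.6, 245.1]), array([259, 235,  10,  22, 126], dtype=int32)]
scene bar [263.6 245.1] [259 235  10  22 126] height of bar centre 0.1127 -> origin 0.0157
coil [426.41993958 320.93806647] [413 306  28  31 662] [0.54051338 0.25208687 0.024     ]
hammer 0.462
shoe_a 0.005
rasp 0.0
shoe_b 0.219
tin 0.192
```

View pics/p11.png

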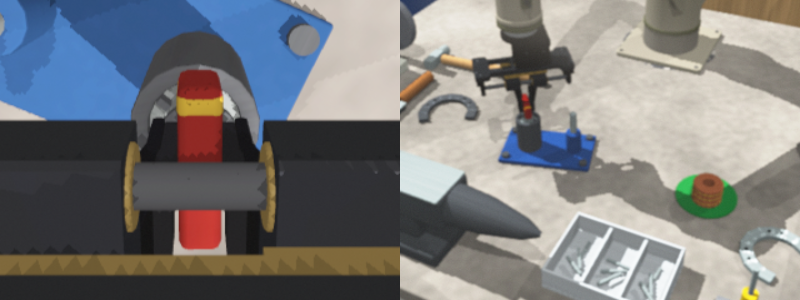

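Left: the bar at (200,160) is held between the pads (opening 14.0 mm). Right: coil upright on the pad at (708,190), screw upright in the boss, bystanders in place. Handing in.

```bash
python3 -c "
from bench import arm
print(arm.sign_off(), arm.read_state()['t'])"
```

```text
the job is handed in; nothing more can be done
the job is handed in; nothing more can be done
```

I lifted the coil off the post and stood it on the green pad. I then backed the screw until it dropped into its thread, turned it forward about one turn, and handed in at about 32 s still holding its bar. No verdict was reported.

**How it went:**
- **Coil:** the scene camera puts it about 5 mm from the pad's centre. It is upright and let go.
- **Drop:** with the bar straddled loosely, the screw dropped about 8 mm after 70–85° of backward turning.
- **Forward turn:** this took two strokes with one regrasp, about 350° in all by the bar's heading.
- **Last check:** the screw's origin is about 15–16 mm above the bench, in the 10–19.5 mm range. The bar is gripped at 14.0 mm opening with 10 N commanded, and the outside force on the tool is near zero.

**What disagreed or went wrong:**
- **First grip:** my first closing at the bar went too low, so the fingertips lightly squeezed the 22 mm shank at 3 N. The arm rose about 3.6 mm during this. I opened and regripped higher. I did not measure the screw's height at that moment, but I saw no sign that it was lifted.
- **Height readings:** scene-camera heights taken while the fingers hid part of the bar ran low (12.9–14 mm). I relied on the reading with the fingers open, 16.0 mm, where the same method had read about 1 mm high at the start.
- **Bystanders:** a before/after image difference flagged the hammer, bright horseshoe and tin regions. I put that down to shadows, plus the arm in front of the hammer. The last picture shows the hammer and both horseshoes in place, but the tin is outside it. I did not measure any of their positions again.

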